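Work a stuck foot off a furniture leg

TASK

The plastic foot is stuck fast on the end of the short steel furniture leg. Pick up the lying leg, stand it upright with its square plate pushed fully home under the lips of the heavy slotted block and let go of it; then take the foot from above and work it off by twisting it back and forth while pulling gently upward (a hard straight pull only lifts the block, which must stay down on the bench). Stand the foot, open end down, in the shallow tray, leaving the leg standing home in the block and the nail tin and the jar where they are.

Things in the scene. Friction and masses are not known exactly. Their poses are not given: they have to be found in the camera images.
- leg: Short steel furniture leg, 0.3 kg: square plate 58 x 58 mm, 8 mm thick, with a round tube 26 mm in diameter on its middle, reaching 88 mm from the plate's underside. Starts lying on the bench with the black foot on its end (128 mm in all). Origin: centre of the plate's underside; x runs along the tube to the free end (up when it stands), y and z are parallel to the plate's edges.
- foot: Stuck black plastic foot: a round cup 59 mm in diameter, 60 mm long, 0.11 kg, parallel-sided outside, with a 28 mm wide socket 22 mm deep, pushed 20 mm onto the tube. Origin: centre of its open mouth, 68 mm from the underside of the plate at the start; x runs to the closed end.
- block: Heavy dark metal block, 1.9 kg, 130 mm (own x) by 150 mm (own y), 28 mm high, loose on the bench, grippy underneath. Origin: centre of its underside, z up. A slot along its x, open at the -x end and down to the bench, takes the plate: 62 mm wide up to z = 13 mm, flaring to 86 mm over the 20 mm at the mouth (x = -65 mm); above it lips, z = 13 to 28 mm, leave a 40 mm gap for the tube.
- block_home (a point): Point on the bench where the centre of the plate's underside lies when the plate, slid into the slot along the block's +x with any edge first, is fully home against the slot's end (6 mm along +x from the block's origin); axes as the block's. Leg and block together lift off the bench at about 22 N. Between leg and block, nearer the robot, stands the fixed bench vice, 152 mm high.
- tray: Shallow open aluminium tray fixed to the bench, 125 mm (own x) by 135 mm (own y), 16 mm high, walls and floor 5 mm thick. Origin: centre of its underside, z up.
- nail_tin: Open tin of nails, 76 mm across, 51 mm high: a bystander. Origin: centre of its underside.
- screw_jar: Glass jar with a white lid, 63 mm across, 99 mm high: a bystander. Origin: centre of its underside, z up.
- foot_top (a point): Centre of the foot's closed end, 60 mm from its mouth. Sprung rubber ribs hold the foot by friction: a straight pull of about 42 to 58 N, but only some 5 to 17 N while it is being turned on the tube, which takes 0.6 to 0.9 N m. It turns without limit, stays where it is left, and is free once drawn 20 mm along the tube.
There are look-alikes about, which are no part of the job. Of the things that look like the tray, the larger one is meant.

How it is judged:
On the way, in this order (a step that is already met when the one before it is completed fails the run):
1. the leg stands released in the block, its plate home under the lips, with the foot still on it (angle between leg's own x axis and vertical below 0.08 rad and horizontal distance between leg and block_home below 0.008 m and height (world z) of leg below 0.004 m and x of foot in the frame of leg below 0.076 m and contact force between the fingers and leg below 0.1 N and contact force between the fingers and foot below 0.1 N), for 0.2 s.
2. the foot is off the tube while the leg is still held in the block (x of foot in the frame of leg above 0.089 m and horizontal distance between leg and block_home below 0.015 m), for 0.1 s.
At the end, for the whole second after the job is handed in: The foot stands open end down on the tray's floor, upright within 0.08 rad, at rest and released, wholly inside the walls; the leg stands upright (0.08 rad) on the bench, its plate within 10 mm of fully home in the block; the block lies flat on the bench (x of foot in the frame of tray between -0.033 and 0.033 m and y of foot in the frame of tray between -0.038 and 0.038 m and height (world z) of foot below 0.009 m and angle between each of foot, leg's own x axis and vertical below 0.08 rad and linear speed of foot below 0.02 m/s and contact force between the fingers and foot below 0.1 N and horizontal distance between leg and block_home below 0.01 m and height (world z) of each of leg, block below 0.004 m); the robot touches nothing.
It fails at once if the block is lifted more than 8 mm off the bench or tipped (height (world z) of block above 0.008 m or angle between block's own z axis and vertical above 0.12 rad).
It fails at once if the block is dragged more than 60 mm (distance of block from where it was at the start of the episode above 0.06 m).
It fails at once if the nail tin or the jar is knocked more than 30 mm from its place, or the jar over (distance of any of nail_tin, screw_jar from where it was at the start of the episode above 0.03 m or angle between screw_jar's own z axis and vertical above 0.5 rad).
It also fails if it takes over 72 s, if anything falls off the work surface, if the arm or the gripper's body presses on something with over 40 N, if the wrist force passes 120 N, or if a joint passes its speed limit or range.

ROBOT

A 7-joint arm with a two-finger parallel gripper is mounted at the origin on a cart in front of the work surface, level with it; the furniture and walls round the work are solid. World frame = base frame: x ahead of the robot, y to its left, z up, the work surface at z = 0. Lengths are in m, angles in rad, forces in N, time in s.
With the tool pointing down it reaches from about 0.4 to 0.925 m from the base axis. Payload 4.1 kg.
Tool frame: the origin (TCP) lies on the centre line of the jaws, within the pads' length; the fingertips stand 25 mm ahead of it and the grasp point (between the pads) lies 6 mm ahead of it (tcp_to_tips is the distance from the TCP to the fingertips, in m); z points along the fingers, y is the direction in which the jaws open and shut (so a half turn about z gives the same grasp; the last joint's range is limited). The gripper opens to 85 mm and grips with 20 to 120 N. Pads are 22 mm wide; open, the fingers measure 114 mm over their backs; the gripper's body (76 mm by 85 mm) begins 54 mm behind the grasp point. The pads swing forward as they close: fully open they stand 13 mm farther back than shut.
Start: joints at [-1.248, 0.398, 0.045, 1.537, -0.019, 1.207, -0.051], TCP at [0.266, 0.593, 0.256] pointing down, gripper open.
Joint ranges: [-2.82, 2.82], [-0.49, 2.23], [-1.37, 1.46], [0, 2.46], [-1.36, 4.5], [0.23, 2], [-2.94, 2.94]. Speed limits (rad/s): [2.57, 2.57, 3.14, 3.14, 3.14, 3.14, 3.14].

INTERFACE

Orientations are given as a unit quaternion [w, x, y, z].
In Python, from bench import read_state, grab_frame, calibration, sign_off, tcp_to_tips gives the robot as it stands.
- The arm moves only by the tool jog_arm, never from a script. Its argument "plan" is a list of rows, each a list of 3 entries, a list of its own where there are three numbers: the shift along the tool's x, y, z as a fraction of full scale, then the turn, a rotation vector about the tool's x, y, z as a fraction of full scale, then the closure, from -1 (fully open) to 1 (shut). In form: [[[dx, dy, dz], [wx, wy, wz], claw], ...]. A call has 1 to 5 rows; each row is the pose to reach, as a shift and turn from the pose measured when the call began, along the tool's axes at that moment; what a row does not reach only later rows make up. Full scale, the value 1, is 0.12 m for a shift and 30 degrees for a turn. A row lasts 1/8 s, in which the tool goes at most 62.5 mm and 10.7 degrees, less where a joint would pass 70% of its speed; a pose out of reach is approached as far as the arm can. A call with a number of a shift or a turn outside -1 to 1 is refused whole. A call with a gripper value outside its range is refused whole. The fingers move at their own pace and stop on an object; the grip force is fixed at half the most. Time passes only in rows, so rows that repeat a pose let the fingers close. It gives the time, the measured TCP pose, the force and the opening at its end, in the units of the state.
- read_state(): the state, without advancing time (a new reading comes with each control period).
- grab_frame(name): name is "side" or "top"; returns (picture, depth): 400x640x3 uint8, blue, green, red; 400x640 float32, m along the optical axis (not along the pixel's ray), 0 where there is no reading.
- calibration(name): a dict with "intrinsics" (3x3 intrinsics, pixels), "dist" ([k1, k2, p1, p2, k3] as OpenCV has them; the pictures are not rectified), "position" and "attitude" of the camera in the world. Camera axes: x right, y up, looking along -z (the intrinsics and any distortion apply to the point x, -y, -z); pixel columns grow to the right and rows downward; lengths in m; the calibration is good to about 2 mm. A picture is of the moment at which its call begins. calibration takes no time and is no camera call.
- sign_off(): hands the job in, once; it reports no verdict.
The state is a dict: "t": time; "joint_pos": joint angles; "joint_velocities": joint speeds; "joint_torque": joint torques, N m; "tcp_pos": TCP position; "tcp_rot": TCP orientation; "ft_force": force on the tool from outside, world axes, zero at the start; "wrist_torque": the same for the moment, N m; "gripper_width": finger opening in m.
Only numpy, scipy, OpenCV 4.12 (cv2) and the standard library are available. Lean on these libraries where they do the work, as an engineer would, in place of code of your own. Each camera call takes 0.05 s, during which the arm holds its last target.

## Working session

There is one attempt and no reset: what is moved stays moved. The work goes in short steps, Python scripts to look and compute and a tool call to move; the robot and the scene stay as the last step left them, time stands still between calls to the robot, and variables do not carry over. Pictures are saved under pics/ and viewed, and the job is handed in when it is done.

Besides the shell and the picture viewer there is one more tool, called after ">>>" as name([rows], argument=value, ...), one row to a line, values as JSON. jog_arm: Moves the arm, as the interface text tells. Its arguments: {"type":"object","properties":{"plan":{"type":"array","items":{"type":"array"}}},"required":["plan"]}

```bash
ls; mkdir -p pics
python3 - <<'E'
from bench import *
import cv2,numpy as np
print(read_state()); print(tcp_to_tips)
for n in("side","top"):
    p,d=grab_frame(n); cv2.imwrite(f"pics/{n}0.png",p); np.save(f"pics/{n}0.npy",d); c=calibration(n); print(n,c)
E
```

```text
pics
{'t': 0.0, 'joint_pos': array([-1.24799764,  0.39921655,  0.04500538,  1.53789566, -0.01870639,
        1.20689671, -0.05069795]), 'joint_velocities': array([-0.00119156, -0.00059611,  0.00057861,  0.00049331, -0.0002918 ,
        0.00090942, -0.00022967]), 'joint_torque': array([-2.80069862e-04, -4.75128186e+01,  1.36471029e+00, -2.54216230e+01,
        1.16782717e-02,  9.55094118e-03, -6.10496912e-06]), 'tcp_pos': array([0.26582906, 0.59250657, 0.25524001]), 'tcp_rot': array([-1.48952459e-04,  2.09271901e-01,  9.77856982e-01, -9.86359519e-04]), 'ft_force': array([-0.28080053, -0.29471619,  0.33054541]), 'wrist_torque': array([-0.0052874 ,  0.01149184,  0.01903982]), 'gripper_width': 0.08577270598508042}
0.025
side {'intrinsics': array([[360.95455704,   0.        , 315.55927114],
       [  0.        , 360.95455704, 197.22275301],
       [  0.        ,   0.        ,   1.        ]]), 'dist': array([-0.05304733,  0.        ,  0.        ,  0.        ,  0.        ]), 'position': array([0.5586994 , 1.05060812, 0.62465181]), 'attitude': array([-0.01527952, -0.01721164,  0.46875265,  0.88302959])}
top {'intrinsics': array([[428.62946538,   0.        , 313.86116504],
       [  0.        , 428.62946538, 200.39355771],
       [  0.        ,   0.        ,   1.        ]]), 'dist': array([-0.09794944,  0.        ,  0.        ,  0.        ,  0.        ]), 'position': array([0.47562171, 0.22659546, 1.24953678]), 'attitude': array([ 0.70652791,  0.03204603, -0.03816251, -0.70592846])}
```

View pics/side0.png

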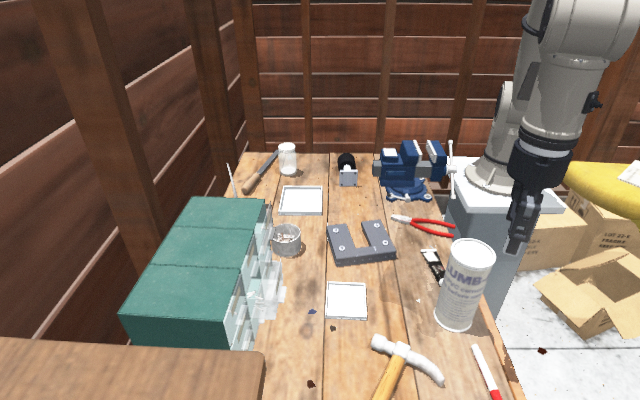

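View pics/top0.png

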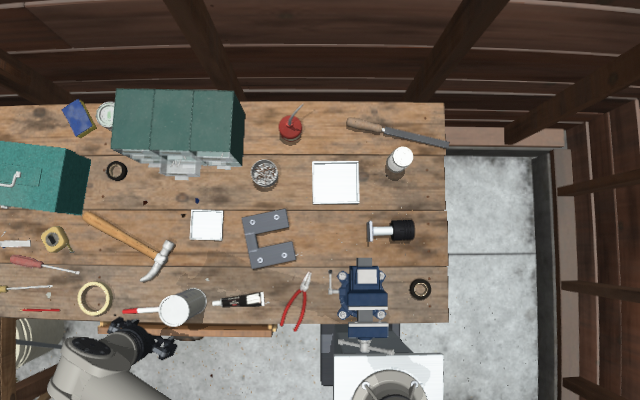

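The top view has image-up = +x and image-left = +y. The block is at (270,238), the leg at (390,231), the larger tray at (335,182) and the smaller look-alike tray at (207,225). The tin is at (264,173) and the jar at (401,160). Next I enlarge the top view and write a helper.

```bash
cat > h.py <<'E'
from bench import *
import cv2,numpy as np
from scipy.spatial.transform import Rotation as R
def RQ(q): return R.from_quat(np.r_[q[1:],q[0]])
def ray(n,uv):
    c=calibration(n); uv=np.asarray(uv,float).reshape(-1,1,2)
    p=cv2.undistortPoints(uv,c['intrinsics'],c['dist'])[:,0]
    d=np.c_[p[:,0],-p[:,1],-np.ones(len(p))]
    return c['position'],RQ(c['attitude']).apply(d)
def onz(n,uv,z):
    o,d=ray(n,uv); return o+d*((z-o[2])/d[:,2])[:,None]
def dep(n,uv,D):
    o,d=ray(n,uv); uv=np.asarray(uv,int).reshape(-1,2); return o+d*D[uv[:,1],uv[:,0]][:,None]
def proj(n,P):
    c=calibration(n); P=np.asarray(P,float).reshape(-1,3)
    q=RQ(c['attitude']).inv().apply(P-c['position'])*[1,-1,-1]
    return cv2.projectPoints(q,np.zeros(3),np.zeros(3),c['intrinsics'],c['dist'])[0][:,0]
def crop(n,img,u0,v0,w,h,s,f):
    cv2.imwrite(f,cv2.resize(img[v0:v0+h,u0:u0+w],None,fx=s,fy=s,interpolation=cv2.INTER_CUBIC))
def st():
    s=read_state(); r=RQ(s['tcp_rot']).as_matrix()
    print('t',round(s['t'],3),'tcp',s['tcp_pos'].round(4),'x',r[:,0].round(3),'y',r[:,1].round(3),'z',r[:,2].round(3))
    print(' w',round(s['gripper_width'],4),'F',s['ft_force'].round(2),'M',s['wrist_torque'].round(2),'q',s['joint_pos'].round(2)); return s
def cmd(P,Rm):
    "shift and turn (in fractions) to reach TCP pos P, rotation matrix Rm"
    s=read_state(); r=RQ(s['tcp_rot'])
    d=r.inv().apply(np.asarray(P)-s['tcp_pos']); w=(r.inv()*R.from_matrix(Rm)).as_rotvec()
    print('shift',(d/.12).round(3),'turn',(np.degrees(w)/30).round(3))
def zy(z,y):
    "tool matrix from z (fingers) and approx y (jaws)"
    z=np.array(z,float);z/=np.linalg.norm(z);y=np.array(y,float);y-=z*(y@z);y/=np.linalg.norm(y)
    return np.c_[np.cross(y,z),y,z]
E
python3 - <<'E'
from h import *
t=cv2.imread('pics/top0.png'); s=cv2.imread('pics/side0.png')
crop('',t,235,130,200,150,4,'pics/c1.png')
crop('',s,260,130,200,150,4,'pics/c2.png')
D=np.load('pics/top0.npy')
print(D[225:236:5,365:420:4].round(3))
E
```

```text
[[1.251 1.193 1.253 1.251 1.249 1.248 1.249 1.2   1.193 1.195 1.201 1.196
  1.197 1.254]
 [1.246 0.    1.204 1.203 1.206 1.21  1.21  1.201 1.19  1.192 1.189 1.188
  1.191 1.251]
 [1.251 1.197 1.211 1.215 1.214 1.224 1.251 1.201 1.195 1.193 1.195 1.192
  1.199 1.246]]
```

View pics/c1.png

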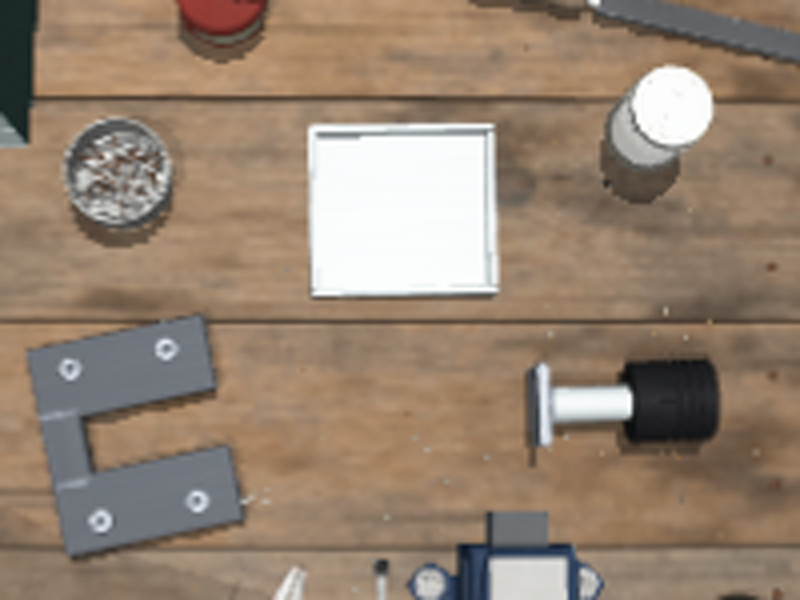

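View pics/c2.png

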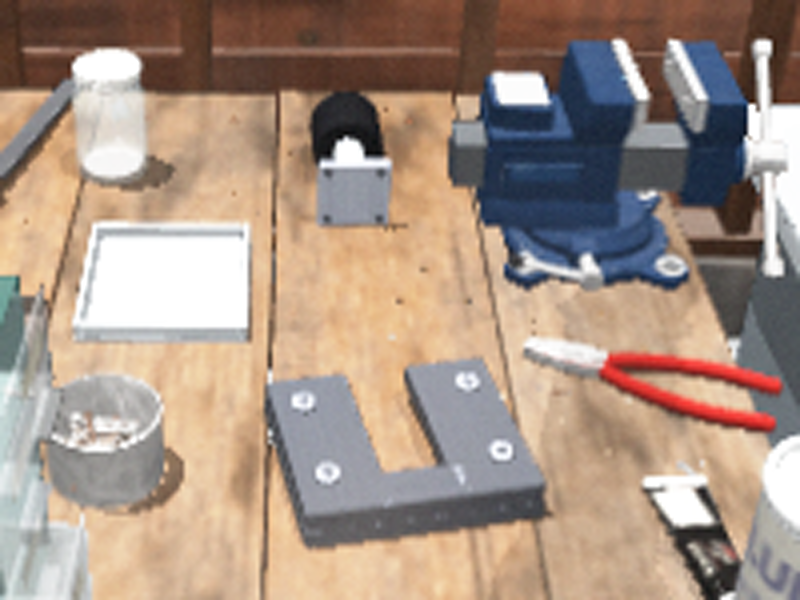

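Crop 1 confirms the following (crop pixels):
- **Block:** U-shaped, with its mouth facing image right (−y). Corners are (28,350), (205,315), (243,520) and (72,557).
- **Tray:** the larger white tray is (310,125)–(497,297); the smaller one is elsewhere at full-frame (207,225).
- **Leg:** the plate is at (540,403) and the foot runs to (718,400).

Now I measure them.

Run:
```python
from h import *
t=cv2.imread('pics/top0.png')
f=lambda a:np.array(a)/4.+[235,130]-0.375
B=onz('top',f([(28,350),(205,315),(243,520),(72,557)]),.028)
print('block',B.round(4)); print([np.linalg.norm(B[i]-B[(i+1)%4]).round(4) for i in range(4)])
c=B.mean(0); ux=(B[1]+B[2]-B[0]-B[3]);ux=-ux/np.linalg.norm(ux); 
uy=(B[0]+B[1]-B[2]-B[3]);uy/=np.linalg.norm(uy)
print('c',c,'bx',ux,'angs',np.degrees(np.arctan2(ux[1],ux[0])),np.degrees(np.arctan2(uy[1],uy[0])))
print('home',c+ux*.006)
# slot edges on lips: lines
S=onz('top',f([(78,418),(217,390),(92,475),(228,447)]),.028)
for a,b in((0,1),(2,3)):
    d=S[a]-S[b];print('slot',S[a],S[b],np.degrees(np.arctan2(d[1],d[0])))
T=onz('top',f([(309,125),(495,124),(498,296),(312,297)]),.016)
print('tray',T.round(4),T.mean(0),[np.linalg.norm(T[i]-T[(i+1)%4]).round(4) for i in range(4)])
L=onz('top',f([(630,388),(630,420),(553,389),(553,420),(535,364),(550,364),(535,445),(550,445),(718,362),(718,438),(622,364),(622,442)]),.029)
print(L.round(4))
# small tray for size compare
hsv=cv2.cvtColor(t,cv2.COLOR_BGR2HSV); m=((hsv[...,1]<25)&(hsv[...,2]>225)).astype('uint8')
n,lab,stt,cen=cv2.connectedComponentsWithStats(m)
for i in range(1,n):
    if stt[i,4]>400:
        r=cv2.minAreaRect(np.argwhere(lab==i)[:,::-1].astype('float32'));print(stt[i],r,onz('top',[r[0]],.016))
# black foot mask
D=np.load('pics/top0.npy')
m=((hsv[...,2]<70)).astype('uint8'); m[:, :385]=0; m[:,430:]=0; m[:212]=0;m[250:]=0
p=np.argwhere(m)[:,::-1].astype('float32'); print('foot',cv2.minAreaRect(p),p.min(0),p.max(0))
# bystanders
s=cv2.imread('pics/side0.png');Ds=np.load('pics/side0.npy')
print('depth foot',dep('top',[(402,230),(405,230),(402,226),(402,234)],D))
print('jar lid',onz('top',f([(672,108)]),.099),'tin',onz('top',f([(118,172)]),.051))
```

```text
block [[0.5491 0.4224 0.028 ]
 [0.5743 0.296  0.028 ]
 [0.4289 0.2683 0.028 ]
 [0.4025 0.3892 0.028 ]]
[np.float64(0.1289), np.float64(0.1481), np.float64(0.1237), np.float64(0.1503)]
c [0.48868506 0.34397646 0.028     ] bx [-0.20440607  0.97888618 -0.        ] angs 101.79473344801596 11.797941612364678
home [0.48745863 0.34984978 0.028     ]
slot [0.50069041 0.38598607 0.028     ] [0.52079416 0.28714722 0.028     ] 101.49708586282057
slot [0.46033976 0.37556048 0.028     ] [0.48036058 0.27912448 0.028     ] 101.728412775742
tray [[0.7146 0.2218 0.016 ]
 [0.7157 0.0857 0.016 ]
 [0.5893 0.0848 0.016 ]
 [0.5884 0.2195 0.016 ]] [0.65201981 0.15295232 0.016     ] [np.float64(0.1361), np.float64(0.1264), np.float64(0.1347), np.float64(0.1261)]
[[ 0.5222 -0.0078  0.029 ]
 [ 0.4993 -0.0074  0.029 ]
 [ 0.5215  0.0476  0.029 ]
 [ 0.4995  0.0478  0.029 ]
 [ 0.5394  0.0603  0.029 ]
 [ 0.5394  0.0495  0.029 ]
 [ 0.4817  0.0609  0.029 ]
 [ 0.4817  0.0502  0.029 ]
 [ 0.5407 -0.0718  0.029 ]
 [ 0.4863 -0.0707  0.029 ]
 [ 0.5394 -0.0023  0.029 ]
 [ 0.4837 -0.0014  0.029 ]]
[ 312  161   47   43 1736] ((334.87933349609375, 181.55172729492188), (42.10942077636719, 45.23044204711914), 88.60282135009766) [[0.65369365 0.15484913 0.016     ]]
[192 211  31  29 819] ((207.0, 225.0), (28.0, 30.0), 90.0) [[0.52674665 0.52455359 0.016     ]]
[160 295  28  31 657] ((173.90293884277344, 310.26171875), (26.843778610229492, 30.141727447509766), 4.39870548248291) [[0.28215704 0.6162436  0.016     ]]
[ 334  355  109   45 2964] ((388.0, 377.0), (44.0, 108.0), 90.0) [[0.09517186 0.00532672 0.016     ]]
foot ((402.0, 230.5), (21.0, 24.0), 90.0) [390. 220.] [414. 241.]
depth foot [[ 0.51145343 -0.02878879  0.06304052]
 [ 0.51152312 -0.03786989  0.06012136]
 [ 0.522848   -0.03047609  0.0561079 ]
 [ 0.50057479 -0.03092375  0.0522337 ]]
jar lid [[ 0.71134249 -0.02696077  0.099     ]] tin [[0.67388139 0.35705575 0.051     ]]
```

The block centre is about (0.489, 0.344), with its +x at azimuth 101.7°, and home is about (0.487, 0.350). The leg axis lies along y at x ≈ 0.511, with the foot spanning y −0.011 to −0.071. The tray centre is about (0.652, 0.153).

Plan: grip the foot with the tool tilted 45°, lift it, rotate 90° about the jaw axis, slide it in, then release.

>>> jog_arm([
  [[-0.5, -0.5, -0.3], [0, 0, 0.3], -1],
  [[-1, -1, -0.3], [0, 0, 0.7], -1],
  [[-1, -1, -0.3], [0, 0, 0.8], -1],
])

```text
t: 0.48
tcp_pos: [0.3273, 0.4314, 0.2916]
tcp_rot: [0.0, 0.41, 0.912, -0.001]
ft_force: [0.1, 0.4, -0.4]
gripper_width: 0.0859
```

Run:
```python
from h import *
st(); Rp=zy([0,1,-1],[1,0,0]); F=np.array([.511,-.041,.0295])
print(F-Rp[:,2]*.006, F-Rp[:,2]*.086)
cmd(F-Rp[:,2]*.106,Rp)
```

```text
t 0.475 tcp [0.3273 0.4314 0.2916] x [-0.664  0.748 -0.001] y [ 0.748  0.664 -0.002] z [-0.    -0.002 -1.   ]
 w 0.0859 F [ 0.13  0.44 -0.4 ] M [ 0.   -0.07  0.02] q [-1.15  0.18  0.17  1.75 -0.03  1.21 -0.24]
[ 0.511      -0.04524264  0.03374264] [ 0.511      -0.10181118  0.09031118]
shift [-4.425 -1.879  1.57 ] turn [-0.546  1.436  1.312]
```

>>> jog_arm([
  [[-1, -0.4, 0], [0, 0, 0.4], -1],
  [[-1, -0.4, 0], [0, 0, 0.8], -1],
  [[-1, -0.4, 0], [0, 0, 0.8], -1],
])

```text
t: 0.85
tcp_pos: [0.373, 0.3046, 0.2918]
tcp_rot: [0.001, 0.595, 0.804, -0.002]
ft_force: [-0.6, 0.9, -0.4]
gripper_width: 0.0854
```

Run:
```python
from h import *
st(); Rp=zy([0,1,-1],[1,0,0]); F=np.array([.511,-.041,.0295])
cmd(F-Rp[:,2]*.156,Rp)
```

```text
t 0.85 tcp [0.373  0.3046 0.2918] x [-0.292  0.956 -0.003] y [ 0.956  0.292 -0.001] z [-0.    -0.004 -1.   ]
 w 0.0854 F [-0.56  0.86 -0.39] M [0.08 0.03 0.01] q [-1.06  0.07  0.3   1.88 -0.02  1.2  -0.46]
shift [-3.965 -0.007  1.28 ] turn [-0.224  1.495  0.536]
```

>>> jog_arm([
  [[-0.5, 0.1, 0], [0, 0.3, 0.3], -1],
  [[-1, 0.2, 0], [0, 0.5, 0.5], -1],
  [[-1, 0.2, 0], [0, 0.5, 0.5], -1],
])

```text
t: 1.23
tcp_pos: [0.4337, 0.1898, 0.2921]
tcp_rot: [-0.103, 0.695, 0.708, 0.077]
ft_force: [-0.4, 1.7, 0.1]
gripper_width: 0.0853
```

>>> jog_arm([
  [[-0.5, 0.1, 0], [0, 0.3, 0], -1],
  [[-1, 0.2, 0], [0, 0.5, 0], -1],
  [[-1, 0.2, 0], [0, 0.5, 0], -1],
])

```text
t: 1.6
tcp_pos: [0.4593, 0.0709, 0.2596]
tcp_rot: [-0.194, 0.681, 0.686, 0.166]
ft_force: [-1.0, 0.8, 0.3]
gripper_width: 0.0854
```

Run:
```python
from h import *
st(); Rp=zy([0,1,-1],[1,0,0]); F=np.array([.511,-.041,.0295])
cmd(F-Rp[:,2]*.156,Rp)
```

```text
t 1.6 tcp [0.4593 0.0709 0.2596] x [0.003 0.87  0.493] y [ 0.999  0.017 -0.036] z [-0.04   0.492 -0.869]
 w 0.0854 F [-1.02  0.82  0.3 ] M [-0.42 -0.04 -0.03] q [-0.54  0.15  0.69  1.99 -0.64  1.24  0.44]
shift [-2.102  0.434 -0.061] turn [-0.075  0.516 -0.015]
```

>>> jog_arm([
  [[-0.5, 0.2, 0], [0, 0.25, 0], -1],
  [[-1, 0.43, 0], [0, 0.5, 0], -1],
  [[-1, 0.43, 0], [-0.07, 0.5, 0], -1],
])

```text
t: 1.98
tcp_pos: [0.5097, -0.0377, 0.1885]
tcp_rot: [-0.272, 0.662, 0.648, 0.26]
ft_force: [-0.9, 0.5, -0.3]
gripper_width: 0.0856
```

Run:
```python
from h import *
st(); Rp=zy([0,1,-1],[1,0,0]); F=np.array([.511,-.041,.0295])
cmd(F-Rp[:,2]*.126,Rp)
```

```text
t 1.975 tcp [ 0.5097 -0.0377  0.1885] x [0.026 0.716 0.697] y [ 1.    -0.013 -0.024] z [-0.008  0.698 -0.716]
 w 0.0856 F [-0.86  0.45 -0.34] M [-0.66  0.04  0.03] q [-0.15  0.53  0.7   1.89 -0.96  1.49  0.96]
shift [-0.957  0.035 -0.12 ] turn [-0.015  0.025 -0.05 ]
```

>>> jog_arm([
  [[-0.5, 0.03, -0.1], [0, 0, -0.05], -1],
  [[-0.95, 0.03, -0.12], [-0.01, 0.02, -0.05], -1],
  [[-0.95, 0.03, -0.12], [-0.01, 0.02, -0.05], -1],
])

```text
t: 2.35
tcp_pos: [0.509, -0.1309, 0.1158]
tcp_rot: [-0.272, 0.655, 0.652, 0.267]
ft_force: [0.4, -0.8, 1.0]
gripper_width: 0.0854
```

Run:
```python
from h import *
st(); Rp=zy([0,1,-1],[1,0,0]); F=np.array([.511,-.041,.0295])
cmd(F-Rp[:,2]*.006,Rp)
p,d=grab_frame('side'); crop('',p,260,110,200,150,4,'pics/s1.png')
p,d=grab_frame('top'); crop('',p,330,170,130,110,6,'pics/t1.png')
```

```text
t 2.35 tcp [ 0.509  -0.1309  0.1158] x [0.006 0.709 0.705] y [ 1.    -0.001 -0.009] z [-0.006  0.705 -0.709]
 w 0.0854 F [ 0.38 -0.77  1.04] M [-0.72  0.02 -0.02] q [ 0.05  0.72  0.68  1.81 -0.97  1.53  1.17]
shift [0.025 0.022 0.988] turn [-0.011  0.006 -0.012]
```

View pics/s1.png

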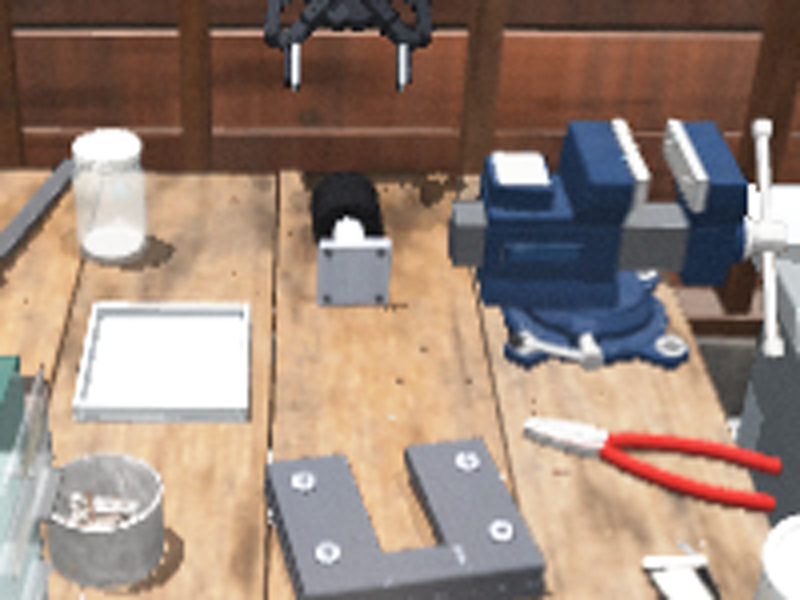

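View pics/t1.png

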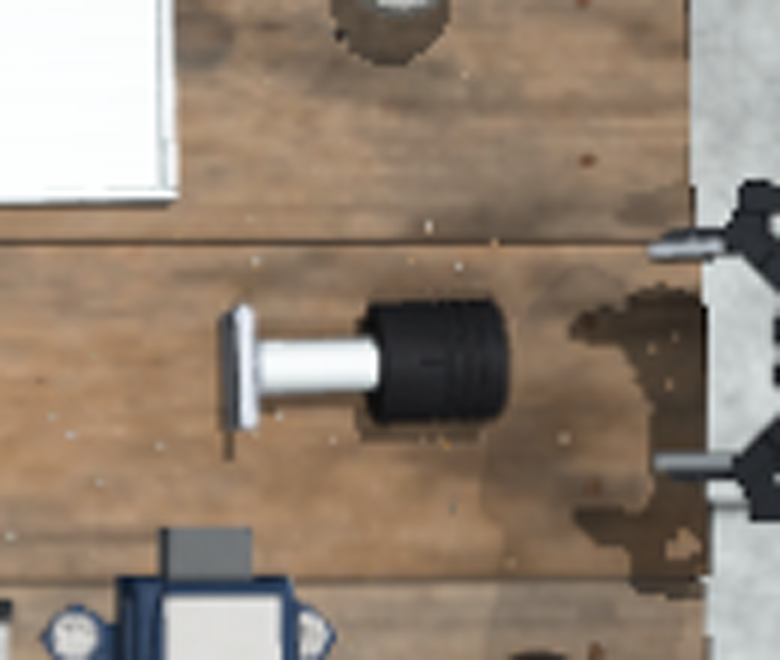

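Both pictures show the jaws straddling the foot's centre line: jaw tips at rows 245 and 463 in the top crop, foot between rows 300 and 425. I advance and close.

>>> jog_arm([
  [[0.01, 0.02, 0.4], [0, 0, 0], -1],
  [[0.02, 0.02, 0.8], [-0.01, 0, -0.01], -1],
  [[0.02, 0.02, 0.99], [-0.01, 0, -0.01], -1],
  [[0.02, 0.02, 0.99], [-0.01, 0, -0.01], -1],
])

```text
t: 2.95
tcp_pos: [0.5131, -0.0397, 0.0379]
tcp_rot: [-0.27, 0.65, 0.657, 0.272]
ft_force: [0.5, 0.3, 0.6]
gripper_width: 0.0853
```

Run:
```python
from h import *
st(); Rp=zy([0,1,-1],[1,0,0]); F=np.array([.511,-.041,.0295])
cmd(F-Rp[:,2]*.006,Rp)
```

```text
t 2.95 tcp [ 0.5131 -0.0397  0.0379] x [-0.01   0.706  0.708] y [1.    0.008 0.006] z [-0.001  0.708 -0.707]
 w 0.0853 F [0.51 0.32 0.59] M [-0.75  0.03  0.  ] q [-0.05  0.78  0.59  1.93 -1.11  1.36  1.24]
shift [-0.057 -0.018 -0.008] turn [-0.002 -0.002  0.019]
```

>>> jog_arm([
  [[-0.06, -0.01, 0], [0, 0, 0.02], -1],
  [[-0.06, -0.01, 0], [0, 0, 0.02], 1],
  [[-0.06, -0.01, 0], [0, 0, 0.02], 1],
  [[-0.06, -0.01, 0], [0, 0, 0.02], 1],
  [[-0.06, -0.01, 0], [0, 0, 0.02], 1],
])

```text
t: 3.58
tcp_pos: [0.5123, -0.0464, 0.0337]
tcp_rot: [-0.27, 0.654, 0.653, 0.271]
ft_force: [-0.8, -4.3, 4.7]
gripper_width: 0.0572
```

>>> jog_arm([
  [[0, 0, 0], [0, 0, 0], 1],
  [[0, 0, 0], [0, 0, 0], 1],
])

```text
t: 3.82
tcp_pos: [0.5122, -0.0466, 0.0338]
tcp_rot: [-0.27, 0.654, 0.653, 0.271]
ft_force: [0.0, -1.3, 1.7]
gripper_width: 0.0574
```

Run:
```python
from h import *
st(); Rp=zy([0,1,-1],[1,0,0]); F=np.array([.511,-.041,.0295])
cmd(F-Rp[:,2]*.006,Rp)
```

```text
t 3.825 tcp [ 0.5122 -0.0466  0.0338] x [0.001 0.707 0.707] y [ 1.    -0.002 -0.   ] z [ 0.001  0.707 -0.707]
 w 0.0574 F [ 0.05 -1.29  1.69] M [-0.62  0.23  0.12] q [-0.04  0.79  0.59  1.93 -1.11  1.37  1.24]
shift [ 0.008 -0.01   0.008] turn [ 0.002  0.    -0.002]
```

Gripped (width 57 mm). Lift first.

>>> jog_arm([
  [[0.25, 0, -0.25], [0, 0, 0], 1],
  [[0.55, 0, -0.55], [0, 0, 0], 1],
  [[0.9, 0, -0.9], [0, 0, 0], 1],
  [[0.9, 0, -0.9], [0, 0, 0], 1],
])

```text
t: 4.32
tcp_pos: [0.5143, -0.0482, 0.1895]
tcp_rot: [-0.266, 0.653, 0.654, 0.272]
ft_force: [0.3, -0.2, -5.8]
gripper_width: 0.0576
```

Run:
```python
from h import *
st()
p,d=grab_frame('side'); crop('',p,260,60,200,150,4,'pics/s2.png')
```

```text
t 4.325 tcp [ 0.5143 -0.0482  0.1895] x [-0.004  0.71   0.704] y [ 1.    -0.002  0.008] z [ 0.007  0.704 -0.71 ]
 w 0.0576 F [ 0.25 -0.17 -5.8 ] M [-1.65 -0.02 -0.02] q [-0.12  0.54  0.7   1.88 -0.97  1.51  1.  ]
```

View pics/s2.png

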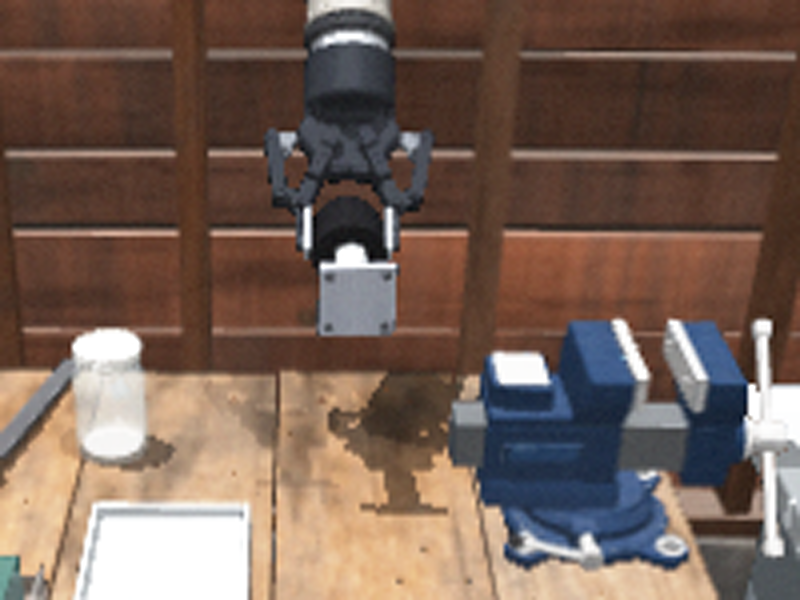

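The leg is held square, with the plate at (357,298) in the crop. Next I rotate it upright while moving toward +y.

>>> jog_arm([
  [[0.3, 0, 0.1], [0, -0.3, 0], 1],
  [[0.6, 0, 0.3], [0, -0.65, 0], 1],
  [[0.9, 0, 0.5], [0, -1, 0], 1],
  [[0.9, 0, 0.5], [0, -1, 0], 1],
])

```text
t: 4.88
tcp_pos: [0.5108, 0.0824, 0.2194]
tcp_rot: [-0.093, 0.695, 0.707, 0.091]
ft_force: [-0.6, -0.9, -4.0]
gripper_width: 0.0569
```

Run:
```python
from h import *
st()
```

```text
t 4.875 tcp [0.5108 0.0824 0.2194] x [-0.017  0.966  0.258] y [1.    0.018 0.   ] z [-0.004  0.258 -0.966]
 w 0.0569 F [-0.56 -0.86 -4.01] M [-0.71 -0.02  0.05] q [-0.8   0.28  0.85  1.93 -0.53  1.1   0.31]
```

>>> jog_arm([
  [[0.2, 0, 0], [0, -0.3, 0], 1],
  [[0.5, 0, 0.1], [0, -0.65, 0], 1],
  [[0.9, 0, 0.2], [0, -1, 0], 1],
  [[0.9, 0, 0.2], [0, -1, 0], 1],
])

```text
t: 5.38
tcp_pos: [0.5055, 0.2047, 0.219]
tcp_rot: [0.092, 0.688, 0.714, -0.094]
ft_force: [0.0, -2.0, -3.6]
gripper_width: 0.0574
```

Run:
```python
from h import *
st()
a=np.radians(11.7); hd=np.array([np.sin(a),-np.cos(a),0]) # heading -78.3
Rt=zy(hd*.7071+[0,0,-.7071],[np.cos(a),np.sin(a),0]); print(Rt.round(3))
cmd([.512,.231,.22],Rt)
```

```text
t 5.375 tcp [0.5055 0.2047 0.219 ] x [-0.037  0.965 -0.261] y [ 0.999  0.036 -0.007] z [ 0.003 -0.261 -0.965]
 w 0.0574 F [ 0.04 -1.97 -3.61] M [0.35 0.05 0.03] q [-1.26  0.45  0.89  1.78 -0.11  1.17 -0.32]
[[-0.143  0.979  0.143]
 [ 0.692  0.203 -0.692]
 [-0.707 -0.    -0.707]]
shift [ 0.207  0.062 -0.065] turn [-0.174 -0.995 -0.274]
```

>>> jog_arm([
  [[0.1, 0.03, -0.03], [-0.06, -0.33, -0.1], 1],
  [[0.2, 0.06, -0.06], [-0.12, -0.66, -0.2], 1],
  [[0.2, 0.06, -0.06], [-0.17, -0.99, -0.27], 1],
  [[0.2, 0.06, -0.06], [-0.17, -0.99, -0.27], 1],
])

```text
t: 5.88
tcp_pos: [0.5089, 0.2327, 0.214]
tcp_rot: [0.293, 0.582, 0.718, -0.244]
ft_force: [-0.3, -0.6, -4.1]
gripper_width: 0.0572
```

Run:
```python
from h import *
st()
for n in('side','top'):
    p,d=grab_frame(n); cv2.imwrite(f'pics/{n}3.png',p); np.save(f'pics/{n}3.npy',d)
p=cv2.imread('pics/side3.png');crop('',p,270,80,200,150,4,'pics/s3.png')
```

```text
t 5.875 tcp [0.5089 0.2327 0.214 ] x [-0.151  0.692 -0.705] y [ 0.979  0.204 -0.01 ] z [ 0.137 -0.692 -0.709]
 w 0.0572 F [-0.31 -0.61 -4.09] M [ 1.3   0.36 -0.08] q [-1.45  0.71  0.92  1.69  0.18  1.3  -0.44]
```

View pics/s3.png

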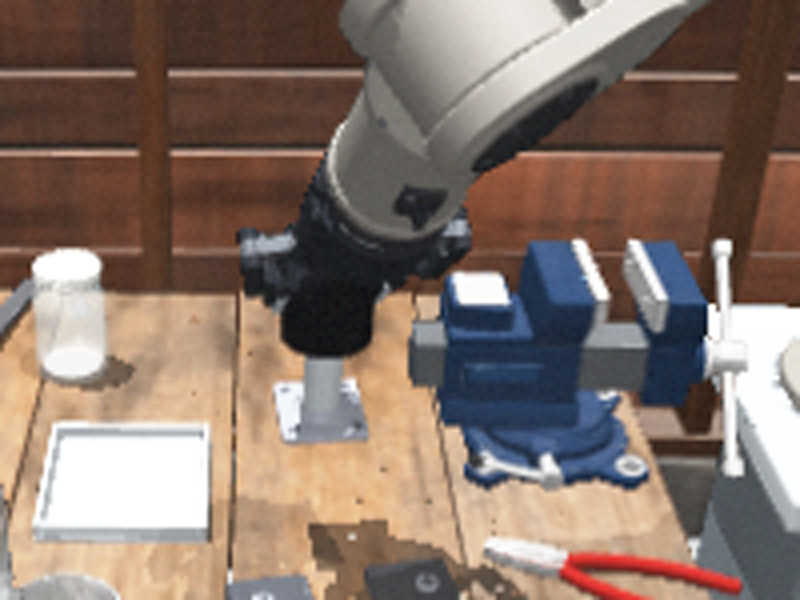

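View pics/top3.png

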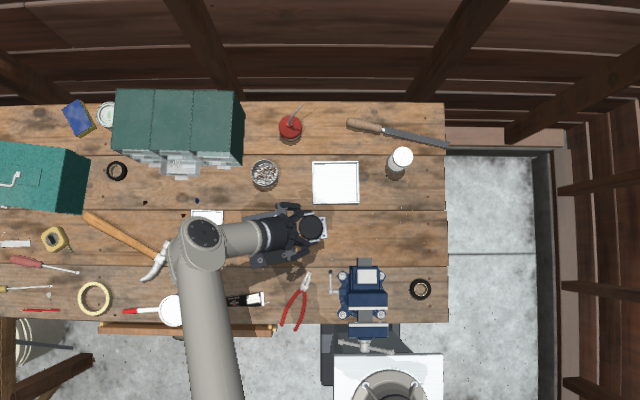

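The leg is upright-ish over (320,408) in the side crop. I compute its predicted pose from the grasp and compare with the images.

```bash
cat >> h.py <<'E'
Rg=zy([0.001,.707,-.707],[1,-.002,0]); Pg=np.array([.5122,-.0466,.0338])
Lg=np.array([.511,.057,.0290])
legR=np.c_[[0,-1,0],[1,0,0],[0,0,1]].astype(float)   # leg x,y,z in world at grasp
def legpose():
    s=read_state(); r=RQ(s['tcp_rot']).as_matrix()
    return s['tcp_pos']+r@Rg.T@(Lg-Pg), r@Rg.T@legR
E
python3 - <<'E'
from h import *
o,r=legpose(); print(o.round(4),r.round(3))
p=cv2.imread('pics/side3.png'); c4=[[.008,a*.029,b*.029] for a,b in((1,1),(1,-1),(-1,-1),(-1,1))]
tub=[[.008,0,0],[.068,0,0],[.128,0,0]]
for n in('side','top'):
    p=cv2.imread(f'pics/{n}3.png'); k=5; uv=proj(n,o+(r@np.array(c4+tub).T).T); print(n,uv.round(1).tolist())
    x0,y0=(320,130) if n=='side' else (270,195)
    q=cv2.resize(p[y0:y0+110,x0:x0+100],None,fx=k,fy=k,interpolation=cv2.INTER_CUBIC)
    for u in uv: cv2.circle(q,tuple(int(z) for z in ((u-[x0,y0]+.5)*k)),3,(0,0,255),-1)
    cv2.imwrite(f'pics/o_{n}.png',q)
a,b=cv2.imread('pics/o_side.png'),cv2.imread('pics/o_top.png'); cv2.imwrite('pics/o3.png',np.hstack([a,b])[:,:800])
cv2.imwrite('pics/o3.png',cv2.resize(np.hstack([a,b]),(800,440)))
E
```

```text
[0.5106 0.2236 0.1149] [[ 0.006  0.98  -0.197]
 [-0.003  0.197  0.98 ]
 [ 1.    -0.005  0.004]]
side [[341.6, 186.4], [337.0, 175.2], [357.8, 173.2], [363.3, 184.1], [349.9, 179.6], [350.6, 159.6], [351.4, 138.2]]
top [[298.3, 221.0], [319.9, 216.7], [324.3, 238.3], [302.6, 242.7], [311.3, 229.7], [311.4, 228.8], [311.6, 227.8]]
```

View pics/o3.png

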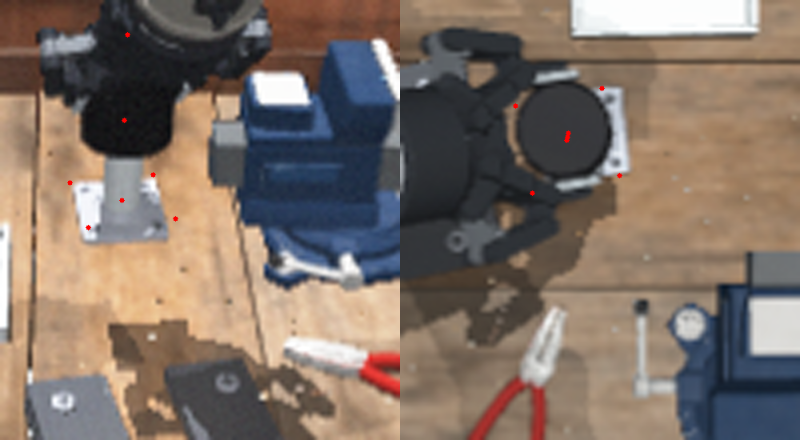

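Compared with the prediction, the plate has tilted toward −y in the grip by about 7° and yawed by about 7°. I measure it properly with enlarged crops.

Run:
```python
from h import *
p=cv2.imread('pics/side3.png'); crop('',p,330,155,45,40,16,'pics/zs.png')
p=cv2.imread('pics/top3.png'); crop('',p,290,205,45,45,13,'pics/zt.png')
```

```text
(no output)
```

View pics/zs.png

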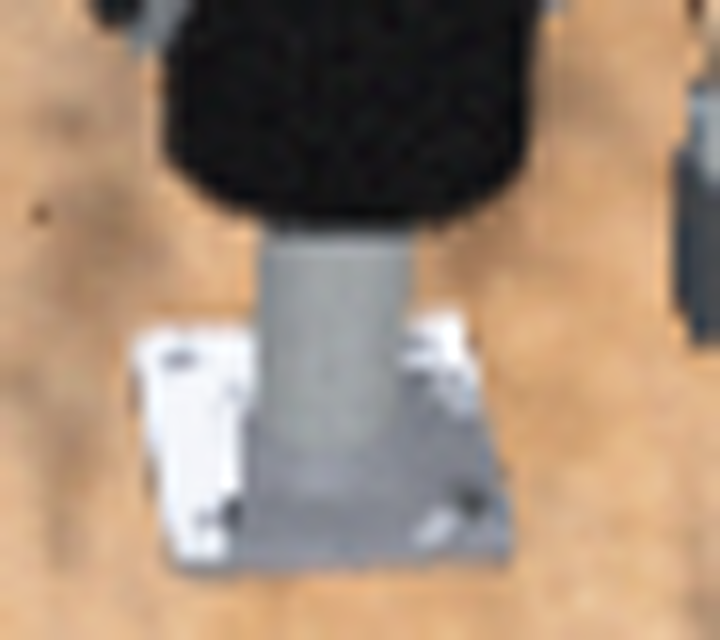

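View pics/zt.png

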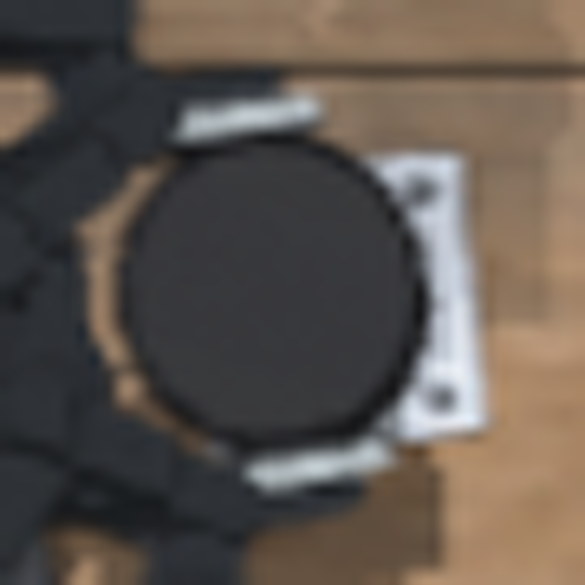

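Side crop corners are (140,330), (463,315), (178,562) and (510,560). In the top crop the −y corners are (465,155) and (490,432), and the foot's top circle centre is (275,290). From these I solve the leg pose with a two-view point fit.

```bash
cat >> h.py <<'E'
from scipy.optimize import least_squares
def legfit(obs,o0,r0,verbose=1):
    "obs: list of (cam, leg-frame point, (u,v))"
    def f(p):
        r=R.from_rotvec(p[3:])*R.from_matrix(r0)
        return np.concatenate([proj(c,p[:3]+r.apply(np.array(P)))[0]-uv for c,P,uv in obs])
    s=least_squares(f,np.r_[o0,0,0,0]); r=(R.from_rotvec(s.x[3:])*R.from_matrix(r0)).as_matrix()
    if verbose: print('leg',s.x[:3].round(4),'axis',r[:,0].round(3),'yaw',np.degrees(np.arctan2(r[1,1],r[0,1])).round(1),'res',s.fun.round(1))
    return s.x[:3],r
E
python3 - <<'E'
from h import *
o,r=legpose()
S=lambda u,v:(330+u/16-.47,155+v/16-.47); T=lambda u,v:(290+u/13-.46,205+v/13-.46)
a=.029
# leg y ~ +x world, leg z ~ +y world
obs=[('side',(.008,a,-a),S(140,330)),('side',(.008,-a,-a),S(463,315)),('side',(.008,a,a),S(178,562-20)),('side',(.008,-a,a),S(510,560-20)),
('side',(0,a,a),S(178,568)),('side',(0,-a,a),S(510,568)),
('top',(.008,a,-a),T(465,155)),('top',(.008,-a,-a),T(490,432)),('top',(.128,0,0),T(275,290))]
o2,r2=legfit(obs,o,r)
s=read_state(); t=RQ(s['tcp_rot']).as_matrix()
np.savez('leg_in_tool.npz',o=t.T@(o2-s['tcp_pos']),r=t.T@r2)
b=np.radians(11.7); Rl=np.c_[[0,0,1],[np.cos(b),np.sin(b),0],[-np.sin(b),np.cos(b),0]]
Rt=Rl@r2.T@t; 
for P in([.512,.231,.1],[.512,.231,.012]):
    cmd(np.array(P)-Rt@(t.T@(o2-s['tcp_pos'])),Rt)
E
```

```text
leg [0.5117 0.2117 0.1031] axis [0.009 0.108 0.994] yaw 6.3 res [-1.   0.4 -0.4 -0.  -0.8  0.2  0.2 -1.1 -0.8  0.9  0.  -0.5 -0.3  0.8
  0.3  1.3 -0.1  0.5]
shift [ 0.051  0.002 -0.027] turn [-0.16   0.202 -0.093]
shift [0.567 0.004 0.493] turn [-0.16   0.202 -0.093]
```

Tilt is 6.2° and yaw is 5.4° short. I correct both while lowering partway.

>>> jog_arm([
  [[0.15, 0, 0.1], [-0.1, 0.1, -0.05], 1],
  [[0.3, 0, 0.2], [-0.16, 0.2, -0.09], 1],
  [[0.35, 0.0, 0.25], [-0.16, 0.2, -0.09], 1],
  [[0.35, 0.0, 0.25], [-0.16, 0.2, -0.09], 1],
])

```text
t: 6.48
tcp_pos: [0.5099, 0.2352, 0.1681]
tcp_rot: [0.274, 0.569, 0.752, -0.188]
ft_force: [0.2, 0.5, -3.1]
gripper_width: 0.0573
```

Run:
```python
from h import *
s=st(); L=np.load('leg_in_tool.npz'); t=RQ(s['tcp_rot']).as_matrix(); o=s['tcp_pos']+t@L['o'];r=t@L['r']; print(o.round(4),r.round(3)); 
a=.029
for n in('side','top'):
    p,d=grab_frame(n); cv2.imwrite(f'pics/{n}4.png',p)
    print(n,proj(n,o+(r@np.array([(.008,a,-a),(.008,-a,-a),(.008,a,a),(.008,-a,a),(.128,0,0)]).T).T).round(1).tolist())
p=cv2.imread('pics/side4.png'); crop('',p,330,165,45,40,16,'pics/zs4.png')
p=cv2.imread('pics/top4.png'); crop('',p,290,205,45,45,13,'pics/zt4.png')
```

```text
t 6.475 tcp [0.5099 0.2352 0.1681] x [-0.203  0.753 -0.626] y [0.959 0.282 0.028] z [ 0.198 -0.595 -0.779]
 w 0.0573 F [ 0.18  0.51 -3.06] M [1.07 0.35 0.05] q [-1.44  0.68  0.88  1.79  0.15  1.11 -0.43]
[0.5117 0.2314 0.0516] [[-0.001  0.98  -0.199]
 [ 0.     0.199  0.98 ]
 [ 1.     0.001 -0.   ]]
side [[336.3, 196.1], [356.4, 194.0], [340.7, 208.0], [361.8, 205.7], [350.5, 162.3]]
top [[316.6, 217.7], [320.7, 238.2], [296.1, 221.8], [300.2, 242.4], [308.2, 228.6]]
```

View pics/zs4.png

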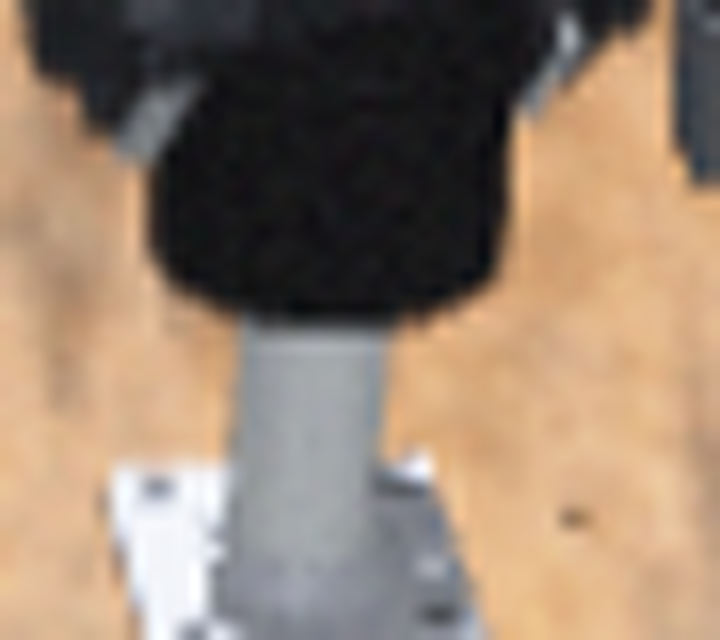

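View pics/zt4.png

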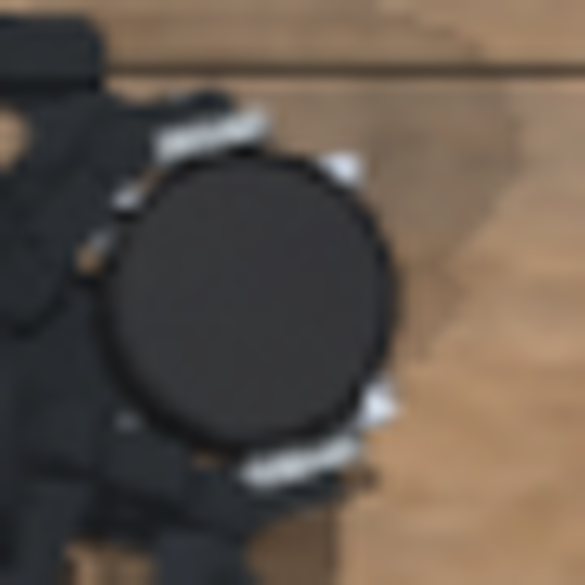

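Run:
```python
from h import *
s=read_state(); L=np.load('leg_in_tool.npz'); t=RQ(s['tcp_rot']).as_matrix(); o=s['tcp_pos']+t@L['o'];r=t@L['r']
p=cv2.imread('pics/side4.png'); crop('',p,330,188,45,30,16,'pics/zs5.png')
S=lambda u,v:(330+u/16-.47,165+v/16-.47); T=lambda u,v:(290+u/13-.46,205+v/13-.46)
print(o)
```

```text
[0.51223538 0.23250718 0.05190402]
```

View pics/zs5.png

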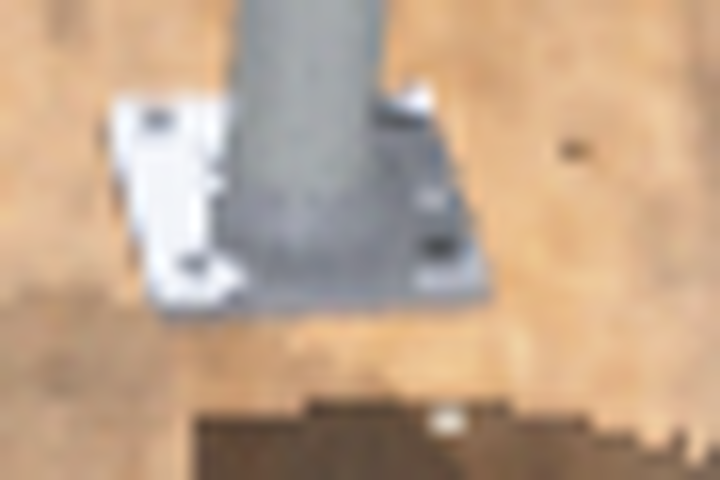

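Run:
```python
from h import *
s=read_state(); L=np.load('leg_in_tool.npz'); t=RQ(s['tcp_rot']).as_matrix(); o=s['tcp_pos']+t@L['o'];r=t@L['r']
S=lambda u,v:(330+u/16-.47,188+v/16-.47); T=lambda u,v:(290+u/13-.46,205+v/13-.46); a=.029
obs=[('side',(.008,a,-a),S(112,95)),('side',(.008,-a,-a),S(432,85)),('side',(.008,a,a),S(155,302)),('side',(.008,-a,a),S(490,285)),('side',(0,a,a),S(168,320)),('side',(0,-a,a),S(490,302)),
('top',(.008,a,-a),T(360,155)),('top',(.008,-a,-a),T(398,410)),('top',(.128,0,0),T(245,302))]
o2,r2=legfit(obs,o,r)
np.savez('leg_in_tool.npz',o=t.T@(o2-s['tcp_pos']),r=t.T@r2)
b=np.radians(11.7); Rl=np.c_[[0,0,1],[np.cos(b),np.sin(b),0],[-np.sin(b),np.cos(b),0]]
Rt=Rl@r2.T@t; 
ux=np.array([-np.sin(b),np.cos(b),0])
for P in(np.array([.4887,.344,.004])-ux*.115,):
    print(P); cmd(np.array(P)-Rt@(t.T@(o2-s['tcp_pos'])),Rt)
```

```text
leg [0.5148 0.2316 0.0574] axis [-0.016 -0.002  1.   ] yaw 9.3 res [-0.9  0.5 -0.6 -0.2 -0.  -0.5  0.3 -1.  -1.   0.8  0.1  0.4 -0.2  0.3
  0.3  1.5 -0.1  0.3]
[0.51202054 0.23138938 0.004     ]
shift [ 0.28  -0.023  0.344] turn [-0.026  0.006 -0.081]
```

>>> jog_arm([
  [[0.1, -0.01, 0.12], [0, 0, -0.04], 1],
  [[0.2, -0.02, 0.24], [-0.02, 0.0, -0.08], 1],
  [[0.22, -0.02, 0.27], [-0.02, 0.0, -0.08], 1],
  [[0.22, -0.02, 0.27], [-0.02, 0.0, -0.08], 1],
])

```text
t: 7.08
tcp_pos: [0.5092, 0.2361, 0.1264]
tcp_rot: [0.274, 0.551, 0.765, -0.19]
ft_force: [-0.5, -0.5, -4.2]
gripper_width: 0.0569
```

```bash
cat >> h.py <<'E'
def legnow():
    s=read_state(); L=np.load('leg_in_tool.npz'); t=RQ(s['tcp_rot']).as_matrix()
    return s['tcp_pos']+t@L['o'], t@L['r']
def look(k,x,y,w,h,sc,cams=('side','top')):
    pass
E
python3 - <<'E'
from h import *
s=st(); o,r=legnow(); print(o.round(4),r.round(3))
for n in('side','top'):
    p,d=grab_frame(n); cv2.imwrite(f'pics/{n}6.png',p)
p=cv2.imread('pics/side6.png'); crop('',p,310,160,100,75,8,'pics/zs6.png')
E
```

```text
t 7.075 tcp [0.5092 0.2361 0.1264] x [-0.244  0.739 -0.628] y [0.947 0.321 0.01 ] z [ 0.21  -0.592 -0.778]
 w 0.0569 F [-0.48 -0.53 -4.2 ] M [ 1.14  0.33 -0.  ] q [-1.42  0.73  0.84  1.82  0.14  1.03 -0.43]
[0.512  0.2307 0.0153] [[ 0.001  0.98  -0.201]
 [ 0.005  0.201  0.98 ]
 [ 1.    -0.002 -0.004]]
```

View pics/zs6.png

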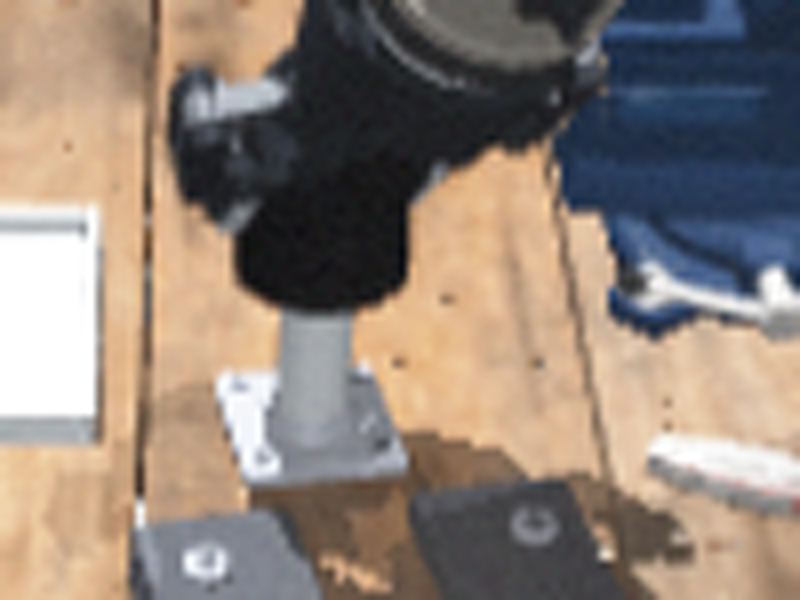

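The plate edges are parallel to the slot and lined up with it. Lower until contact.

>>> jog_arm([
  [[0.03, 0, 0.035], [0, 0, 0], 1],
  [[0.055, 0, 0.07], [0, 0, 0], 1],
  [[0.055, 0, 0.07], [0, 0, 0], 1],
])

```text
t: 7.55
tcp_pos: [0.5095, 0.2361, 0.116]
tcp_rot: [0.274, 0.551, 0.765, -0.19]
ft_force: [0.1, 0.4, -4.3]
gripper_width: 0.0569
```

>>> jog_arm([
  [[0.015, 0, 0.02], [0, 0, 0], 1],
  [[0.015, 0, 0.02], [0, 0, 0], 1],
])

```text
t: 7.8
tcp_pos: [0.5094, 0.236, 0.1128]
tcp_rot: [0.273, 0.551, 0.765, -0.19]
ft_force: [-0.7, -1.5, -4.6]
gripper_width: 0.0571
```

Run:
```python
from h import *
s=st(); o,r=legnow(); print(o.round(4),r.round(3))
```

```text
t 7.8 tcp [0.5094 0.236  0.1128] x [-0.244  0.739 -0.628] y [0.947 0.321 0.011] z [ 0.209 -0.592 -0.778]
 w 0.0571 F [-0.74 -1.46 -4.64] M [ 1.11  0.38 -0.04] q [-1.42  0.75  0.83  1.83  0.13  1.01 -0.43]
[0.5122 0.2306 0.0016] [[ 0.001  0.98  -0.2  ]
 [ 0.004  0.2    0.98 ]
 [ 1.    -0.002 -0.004]]
```

>>> jog_arm([
  [[0.012, 0, 0.015], [0, 0, 0], 1],
  [[0.012, 0, 0.015], [0, 0, 0], 1],
])

```text
t: 8.05
tcp_pos: [0.5095, 0.2358, 0.1104]
tcp_rot: [0.273, 0.551, 0.765, -0.19]
ft_force: [-0.0, 0.4, -3.0]
gripper_width: 0.0573
```

>>> jog_arm([
  [[0.012, 0, 0.015], [0, 0, 0], 1],
  [[0.012, 0, 0.015], [0, 0, 0], 1],
])

```text
t: 8.3
tcp_pos: [0.5099, 0.2358, 0.1103]
tcp_rot: [0.274, 0.551, 0.765, -0.191]
ft_force: [-4.6, 2.8, 9.6]
gripper_width: 0.057
```

Contact at TCP z ≈ 0.1104. I raise it 2 mm and slide into the slot.

>>> jog_arm([
  [[-0.014, 0, -0.018], [0, 0, 0], 1],
  [[0.15, 0.025, -0.145], [0, 0, 0], 1],
  [[0.3, 0.05, -0.27], [0, 0, 0], 1],
  [[0.37, 0.062, -0.327], [0, 0, 0], 1],
  [[0.37, 0.062, -0.327], [0, 0, 0], 1],
])

```text
t: 8.93
tcp_pos: [0.4976, 0.296, 0.1125]
tcp_rot: [0.274, 0.55, 0.766, -0.19]
ft_force: [-0.5, -0.1, -4.0]
gripper_width: 0.0571
```

Run:
```python
from h import *
s=st(); o,r=legnow(); print(o.round(4),r.round(3))
b=np.radians(11.7);ux=np.array([-np.sin(b),np.cos(b),0]);uy=np.array([-np.cos(b),-np.sin(b),0]); d=o-[.4887,.344,0]; print('blk x',d@ux,'y',d@uy)
for n in('side','top'):
    p,d=grab_frame(n); cv2.imwrite(f'pics/{n}7.png',p)
p=cv2.imread('pics/side7.png'); crop('',p,310,180,100,75,8,'pics/zs7.png')
```

```text
t 8.925 tcp [0.4976 0.296  0.1125] x [-0.245  0.737 -0.629] y [0.946 0.323 0.01 ] z [ 0.211 -0.593 -0.777]
 w 0.0571 F [-0.49 -0.06 -3.98] M [1.07 0.41 0.01] q [-1.45  0.78  0.8   1.74  0.1   1.1  -0.47]
[0.5004 0.2904 0.0013] [[ 0.001  0.979 -0.202]
 [ 0.006  0.202  0.979]
 [ 1.    -0.002 -0.006]]
blk x -0.054873084917359476 y -0.0005872238405457681
```

View pics/zs7.png

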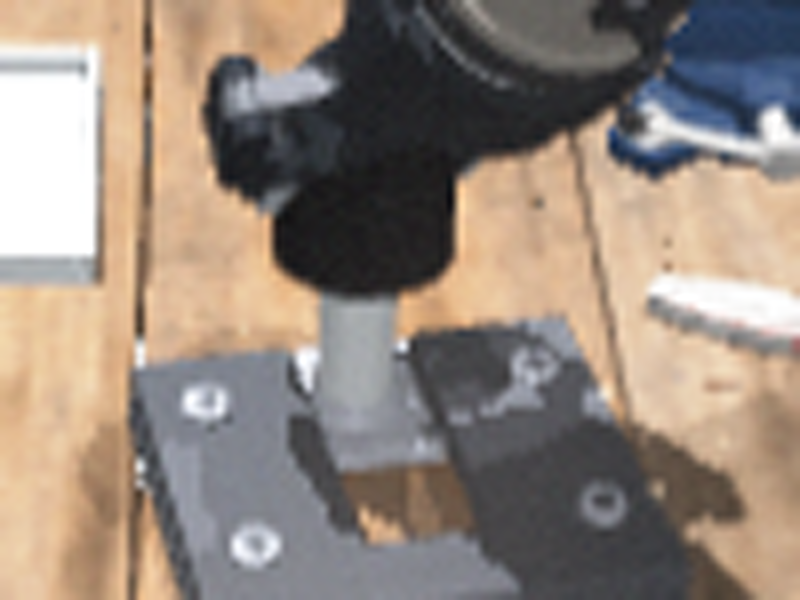

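The plate's front edge is in the slot, with the tube at (360,340) centred in the gap. I continue the slide.

>>> jog_arm([
  [[0.12, 0.02, -0.1], [0, 0, 0], 1],
  [[0.24, 0.038, -0.195], [0, 0, 0], 1],
  [[0.34, 0.053, -0.275], [0, 0, 0], 1],
  [[0.37, 0.058, -0.3], [0, 0, 0], 1],
  [[0.37, 0.058, -0.3], [0, 0, 0], 1],
])

```text
t: 9.65
tcp_pos: [0.4862, 0.3499, 0.1129]
tcp_rot: [0.275, 0.551, 0.765, -0.191]
ft_force: [-0.7, 0.4, -4.1]
gripper_width: 0.0568
```

```bash
cat >> h.py <<'E'
b=np.radians(11.7);ux=np.array([-np.sin(b),np.cos(b),0]);uy=np.array([-np.cos(b),-np.sin(b),0])
E
python3 - <<'E'
from h import *
s=st(); o,r=legnow(); print(o.round(4),r.round(3))
d=o-[.4887,.344,0]; print('blk x',d@ux,'y',d@uy)
print('ux in tool',RQ(s['tcp_rot']).inv().apply(ux).round(3))
for n in('side','top'):
    p,d=grab_frame(n); cv2.imwrite(f'pics/{n}8.png',p)
p=cv2.imread('pics/side8.png'); crop('',p,310,180,100,75,8,'pics/zs8.png')
E
```

```text
t 9.65 tcp [0.4862 0.3499 0.1129] x [-0.243  0.737 -0.631] y [0.947 0.32  0.01 ] z [ 0.209 -0.595 -0.776]
 w 0.0568 F [-0.68  0.43 -4.08] M [ 1.14  0.39 -0.03] q [-1.48  0.82  0.78  1.64  0.07  1.18 -0.5 ]
[0.489  0.3441 0.0018] [[ 0.001  0.98  -0.199]
 [ 0.008  0.199  0.98 ]
 [ 1.    -0.002 -0.008]]
blk x 2.2426949638449418e-05 y -0.00030984866182348273
ux in tool [ 0.771  0.121 -0.625]
```

View pics/zs8.png

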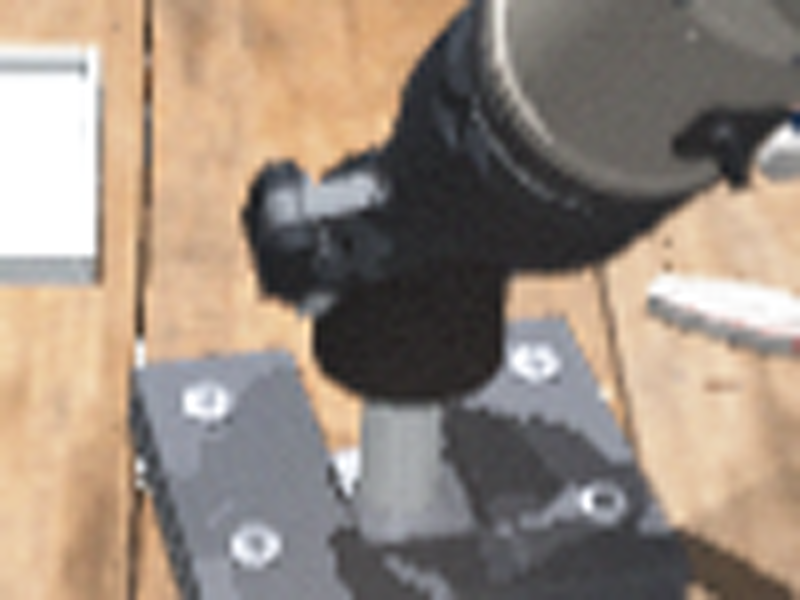

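>>> jog_arm([
  [[0.026, 0.004, -0.021], [0, 0, 0], 1],
  [[0.026, 0.004, -0.021], [0, 0, 0], 1],
])

```text
t: 10.0
tcp_pos: [0.4856, 0.3527, 0.1131]
tcp_rot: [0.275, 0.551, 0.764, -0.192]
ft_force: [-0.2, 0.3, -4.0]
gripper_width: 0.0571
```

>>> jog_arm([
  [[0.02, 0.003, -0.016], [0, 0, 0], 1],
  [[0.02, 0.003, -0.016], [0, 0, 0], 1],
])

```text
t: 10.25
tcp_pos: [0.4852, 0.355, 0.1135]
tcp_rot: [0.275, 0.551, 0.764, -0.192]
ft_force: [0.7, -2.6, -3.6]
gripper_width: 0.0571
```

>>> jog_arm([
  [[0.02, 0.003, -0.016], [0, 0, 0], 1],
  [[0.02, 0.003, -0.016], [0, 0, 0], 1],
])

```text
t: 10.5
tcp_pos: [0.4849, 0.3565, 0.1139]
tcp_rot: [0.276, 0.551, 0.763, -0.194]
ft_force: [0.7, -4.7, -2.6]
gripper_width: 0.0572
```

Contact at the slot's end. Lower to the bench, then release.

>>> jog_arm([
  [[0.016, 0, 0.02], [0, 0, 0], 1],
  [[0.016, 0, 0.02], [0, 0, 0], 1],
])

```text
t: 10.75
tcp_pos: [0.4852, 0.3561, 0.1109]
tcp_rot: [0.276, 0.551, 0.763, -0.194]
ft_force: [1.1, -2.8, -2.2]
gripper_width: 0.0569
```

>>> jog_arm([
  [[0.008, 0, 0.01], [0, 0, 0], 1],
  [[0.008, 0, 0.01], [0, 0, 0], 1],
])

```text
t: 11.0
tcp_pos: [0.4854, 0.3555, 0.1105]
tcp_rot: [0.277, 0.552, 0.762, -0.195]
ft_force: [-0.9, -4.7, 4.0]
gripper_width: 0.057
```

Run:
```python
from h import *
s=st(); o,r=legnow(); print(o.round(4),r.round(3))
d=o-[.4887,.344,0]; print('blk x',d@ux,'y',d@uy)
```

```text
t 11.0 tcp [0.4854 0.3555 0.1105] x [-0.238  0.734 -0.637] y [0.949 0.316 0.009] z [ 0.207 -0.602 -0.771]
 w 0.057 F [-0.89 -4.66  4.  ] M [-0.85  0.26 -0.2 ] q [-1.48  0.84  0.78  1.63  0.06  1.19 -0.51]
[ 0.4883  0.3488 -0.0005] [[-0.     0.981 -0.195]
 [ 0.015  0.195  0.981]
 [ 1.    -0.003 -0.015]]
blk x 0.004798161668161883 y -0.00062619026368787
```

On the bench; opening.

>>> jog_arm([
  [[0, 0, 0], [0, 0, 0], 0],
  [[0, 0, 0], [0, 0, 0], -1],
  [[0, 0, 0], [0, 0, 0], -1],
  [[0, 0, 0], [0, 0, 0], -1],
  [[0, 0, 0], [0, 0, 0], -1],
])

```text
t: 11.62
tcp_pos: [0.4854, 0.3559, 0.1104]
tcp_rot: [0.277, 0.552, 0.763, -0.194]
ft_force: [-0.3, -0.4, -0.2]
gripper_width: 0.0855
```

Run:
```python
from h import *
s=st()
for n in('side','top'):
    p,d=grab_frame(n); cv2.imwrite(f'pics/{n}9.png',p)
p=cv2.imread('pics/side9.png'); q=cv2.imread('pics/top9.png')
f=lambda p,x,y:cv2.resize(p[y:y+90,x:x+80],None,fx=5,fy=5,interpolation=cv2.INTER_CUBIC)
cv2.imwrite('pics/z9.png',np.hstack([f(p,320,170),f(q,230,190)]))
```

```text
t 11.625 tcp [0.4854 0.3559 0.1104] x [-0.239  0.734 -0.636] y [0.949 0.316 0.009] z [ 0.208 -0.601 -0.772]
 w 0.0855 F [-0.28 -0.45 -0.2 ] M [ 0.6   0.19 -0.03] q [-1.48  0.84  0.78  1.63  0.06  1.19 -0.51]
```

View pics/z9.png

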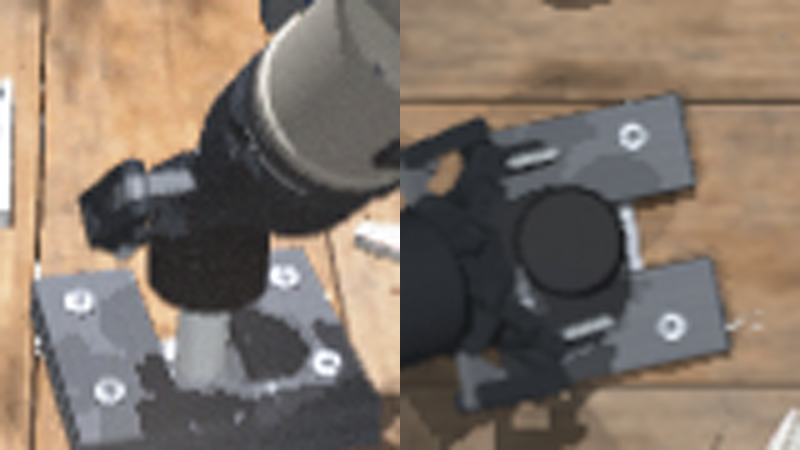

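The jaws are open (pads at (530,160) and (588,328) in the right half) and clear of the foot, and the leg is standing. Back off along the tool axis.

>>> jog_arm([
  [[0, 0, -0.2], [0, 0, 0], -1],
  [[0, 0, -0.5], [0, 0, 0], -1],
  [[0, 0, -0.9], [0, 0, 0], -1],
  [[0, 0, -1], [0, 0, 0], -1],
  [[0, 0, -1], [0, 0, 0], -1],
])

```text
t: 12.35
tcp_pos: [0.4605, 0.428, 0.2029]
tcp_rot: [0.277, 0.552, 0.763, -0.194]
ft_force: [1.1, -0.4, -0.3]
gripper_width: 0.0855
```

Run:
```python
from h import *
s=st()
for n in('side','top'):
    p,d=grab_frame(n); cv2.imwrite(f'pics/{n}10.png',p)
p=cv2.imread('pics/side10.png'); q=cv2.imread('pics/top10.png')
f=lambda p,x,y:cv2.resize(p[y:y+100,x:x+80],None,fx=5,fy=5,interpolation=cv2.INTER_CUBIC)
cv2.imwrite('pics/z10.png',np.hstack([f(p,320,170),f(q,230,190)]))
```

```text
t 12.35 tcp [0.4605 0.428  0.2029] x [-0.239  0.734 -0.636] y [0.949 0.316 0.009] z [ 0.208 -0.601 -0.772]
 w 0.0855 F [ 1.13 -0.36 -0.31] M [0.62 0.23 0.03] q [-1.53  0.79  0.8   1.45  0.07  1.43 -0.51]
```

View pics/z10.png

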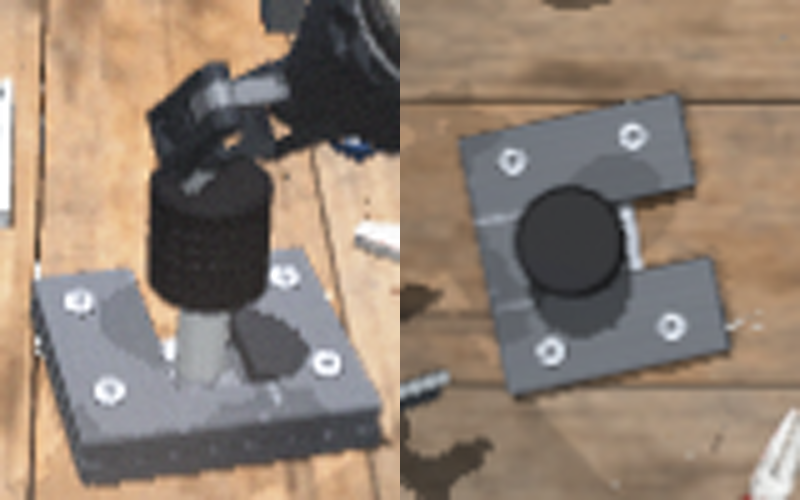

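The leg stands upright in the block. I check how far home it is.

Run:
```python
from h import *
f=lambda a:(np.array(a)-[400,0])/5.+[230,190]-.4
B=onz('top',f([(460,137),(680,93),(731,351),(515,397)]),.028); print(B.round(4))
c=B.mean(0);print('blk',c,np.degrees(np.arctan2(*(B[0]+B[3]-B[1]-B[2])[[1,0]])))
print('home',c+ux*.006)
q=cv2.imread('pics/top10.png'); g=cv2.cvtColor(q,cv2.COLOR_BGR2GRAY)
m=np.zeros_like(g); m[220:256,244:285]=(g[220:256,244:285]<72)*255
k,_,stt,_=cv2.connectedComponentsWithStats(m)
print(stt)
for uv in f([(570,238)]),f([(570,240)]):
    print('foot top',onz('top',[uv[0]],.128))
print('plate front edge corners', onz('top',f([(632,206),(641,268)]),.008))
P=onz('top',f([(632,206),(641,268)]),.008); print('block-x of front edge (home=-.023):',(P-c)@ux)
```

```text
[[0.5494 0.4225 0.028 ]
 [0.5748 0.2968 0.028 ]
 [0.4284 0.2671 0.028 ]
 [0.4021 0.3892 0.028 ]]
blk [0.48868886 0.34390897 0.028     ] 101.769694920696
home [0.48747213 0.34978431 0.028     ]
[[     0      0    640    400 255499]
 [   253    227     23     28    482]
 [   276    228      9      4     18]
 [   269    253      1      1      1]]
foot top [[0.49068938 0.34805363 0.128     ]]
foot top [[0.48964767 0.34804316 0.128     ]]
plate front edge corners [[0.51084958 0.32532849 0.008     ]
 [0.47511841 0.3198566  0.008     ]]
block-x of front edge (home=-.023): [-0.02268835 -0.02080072]
```

Home within 1–2 mm, and the block has not moved. Next I go above the foot with the tool vertical, raising first.

Run:
```python
from h import *
Rt=zy([0,0,-1],[.949,.316,0])
cmd([.46,.40,.26],Rt); cmd([.4885,.3485,.22],Rt)
```

```text
shift [-0.467 -0.068 -0.242] turn [ 0.012  1.321 -0.008]
shift [-0.626  0.02   0.322] turn [ 0.012  1.321 -0.008]
```

>>> jog_arm([
  [[-0.25, -0.04, -0.15], [0, 0.35, 0], -1],
  [[-0.47, -0.07, -0.24], [0, 0.7, 0], -1],
  [[-0.47, -0.07, -0.24], [0.01, 1, 0], -1],
  [[-0.55, -0.03, 0.05], [0.01, 1, 0], -1],
  [[-0.55, -0.03, 0.05], [0.01, 1, 0], -1],
])

```text
t: 13.08
tcp_pos: [0.4742, 0.3674, 0.2373]
tcp_rot: [0.068, 0.587, 0.805, -0.051]
ft_force: [-0.6, 0.2, 0.2]
gripper_width: 0.0856
```

Run:
```python
from h import *
st();Rt=zy([0,0,-1],[.949,.316,0])
cmd([.4885,.3485,.22],Rt)
```

```text
t 13.075 tcp [0.4742 0.3674 0.2373] x [-0.301  0.938 -0.17 ] y [ 0.952  0.305 -0.002] z [ 0.05  -0.163 -0.985]
 w 0.0856 F [-0.55  0.2   0.18] M [ 0.19  0.03 -0.04] q [-1.36  0.46  0.75  1.65 -0.16  1.21 -0.28]
shift [-0.159  0.065  0.174] turn [-0.006  0.327 -0.022]
```

>>> jog_arm([
  [[-0.16, 0.065, 0.17], [0, 0.33, -0.02], -1],
  [[-0.16, 0.065, 0.17], [0, 0.33, -0.02], -1],
  [[-0.16, 0.065, 0.17], [0, 0.33, -0.02], -1],
])

```text
t: 13.45
tcp_pos: [0.4881, 0.3485, 0.2199]
tcp_rot: [-0.002, 0.586, 0.811, -0.001]
ft_force: [-0.9, 0.8, -0.4]
gripper_width: 0.0853
```

Run:
```python
from h import *
st();Rt=zy([0,0,-1],[.949,.316,0])
cmd([.4885,.3485,.106],Rt)
for n in('side','top'):
    p,d=grab_frame(n); cv2.imwrite(f'pics/{n}11.png',p)
p=cv2.imread('pics/side11.png'); q=cv2.imread('pics/top11.png')
f=lambda p,x,y:cv2.resize(p[y:y+100,x:x+80],None,fx=5,fy=5,interpolation=cv2.INTER_CUBIC)
cv2.imwrite('pics/z11.png',np.hstack([f(p,320,130),f(q,230,190)]))
```

```text
t 13.45 tcp [0.4881 0.3485 0.2199] x [-0.314  0.949  0.001] y [ 0.949  0.314 -0.004] z [-0.005 -0.    -1.   ]
 w 0.0853 F [-0.94  0.85 -0.36] M [0.01 0.02 0.02] q [-1.22  0.42  0.7   1.72 -0.3   1.12 -0.11]
shift [-0.002  0.008  0.949] turn [-0.008 -0.003 -0.004]
```

View pics/z11.png

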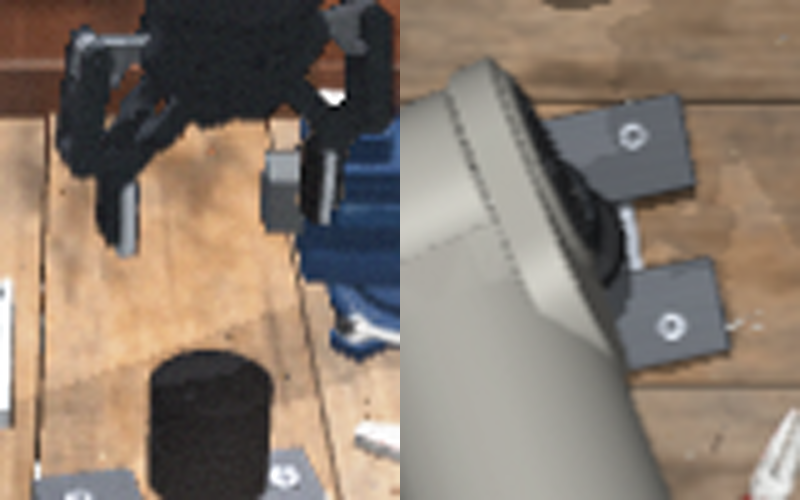

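>>> jog_arm([
  [[0, 0, 0.3], [0, 0, 0], -1],
  [[0, 0, 0.6], [0, 0, 0], -1],
  [[0, 0.005, 0.9], [-0.01, 0, 0], -1],
  [[0, 0.008, 0.95], [-0.01, 0, 0], -1],
  [[0, 0.008, 0.95], [-0.01, 0, 0], -1],
])

```text
t: 14.18
tcp_pos: [0.4879, 0.3518, 0.1065]
tcp_rot: [-0.0, 0.584, 0.812, 0.001]
ft_force: [-1.0, 0.2, -0.5]
gripper_width: 0.0854
```

Run:
```python
from h import *
st()
p,d=grab_frame('side'); crop('',p,320,130,100,100,6,'pics/z12.png')
```

```text
t 14.175 tcp [0.4879 0.3518 0.1065] x [-0.319  0.948  0.001] y [0.948 0.319 0.002] z [ 0.001  0.002 -1.   ]
 w 0.0854 F [-0.96  0.22 -0.5 ] M [-0.01 -0.02 -0.02] q [-1.16  0.54  0.63  1.82 -0.4   0.91 -0.03]
```

View pics/z12.png

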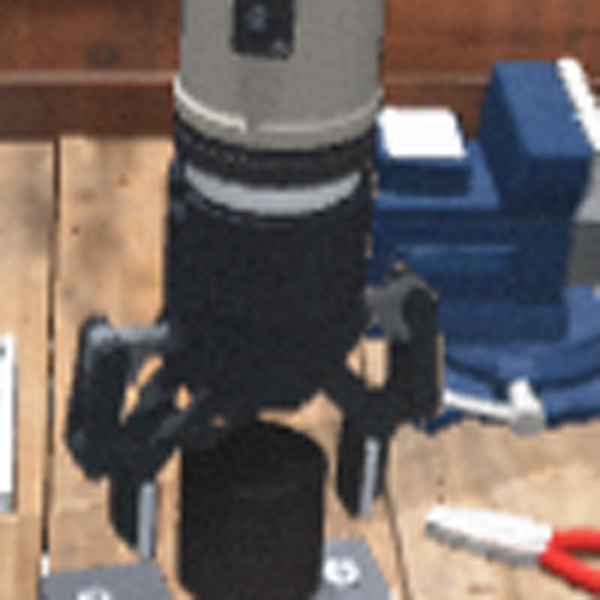

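The jaws straddle the foot: pads at columns 150 and 370, foot centred at 253. I recentre by 3 mm and close.

>>> jog_arm([
  [[-0.027, 0, 0], [0, 0, 0], -1],
  [[-0.027, 0, 0], [0, 0, 0], 1],
  [[-0.027, 0, 0], [0, 0, 0], 1],
  [[-0.027, 0, 0], [0, 0, 0], 1],
  [[-0.027, 0, 0], [0, 0, 0], 1],
])

```text
t: 14.85
tcp_pos: [0.4895, 0.3487, 0.108]
tcp_rot: [-0.0, 0.583, 0.812, 0.002]
ft_force: [-2.5, -1.5, 6.2]
gripper_width: 0.0576
```

>>> jog_arm([
  [[0, 0, 0], [0, 0, 0], 1],
  [[0, 0, 0], [0, 0, 0], 1],
])

```text
t: 15.1
tcp_pos: [0.4894, 0.3486, 0.1081]
tcp_rot: [-0.0, 0.583, 0.812, 0.002]
ft_force: [-1.9, -1.4, 3.0]
gripper_width: 0.0571
```

Run:
```python
from h import *
st()
```

```text
t 15.1 tcp [0.4894 0.3486 0.1081] x [-0.32   0.948  0.002] y [0.948 0.32  0.003] z [ 0.002  0.003 -1.   ]
 w 0.0571 F [-1.87 -1.4   3.03] M [-0.16  0.27  0.23] q [-1.16  0.54  0.63  1.82 -0.4   0.91 -0.02]
```

>>> jog_arm([
  [[0, 0, 0], [0, 0, 0.3], 1],
  [[0, 0, -0.01], [0, 0, 0.6], 1],
  [[0, 0, -0.02], [0, 0, 0.9], 1],
  [[0, 0, -0.02], [0, 0, 0.9], 1],
])

```text
t: 15.6
tcp_pos: [0.4884, 0.3481, 0.1091]
tcp_rot: [-0.0, 0.756, 0.654, 0.0]
ft_force: [-0.9, 0.5, -5.0]
gripper_width: 0.0573
```

Run:
```python
from h import *
st()
```

```text
t 15.6 tcp [0.4884 0.3481 0.1091] x [0.144 0.99  0.001] y [ 0.99  -0.144  0.   ] z [ 0.     0.001 -1.   ]
 w 0.0573 F [-0.9   0.5  -4.97] M [-0.25  0.18  0.07] q [-1.24  0.58  0.75  1.82 -0.48  0.93 -0.42]
```

>>> jog_arm([
  [[0, 0, 0], [0, 0, -0.3], 1],
  [[0, 0, -0.015], [0, 0, -0.6], 1],
  [[0, 0, -0.025], [0, 0, -0.9], 1],
  [[0, 0, -0.025], [0, 0, -1], 1],
])

```text
t: 16.1
tcp_pos: [0.4875, 0.3474, 0.111]
tcp_rot: [-0.001, 0.559, 0.829, -0.001]
ft_force: [-1.2, -1.1, -5.2]
gripper_width: 0.0572
```

>>> jog_arm([
  [[0, 0, 0], [0, 0, 0.3], 1],
  [[0, 0, -0.015], [0, 0, 0.6], 1],
  [[0, 0, -0.025], [0, 0, 0.9], 1],
  [[0, 0, -0.025], [0, 0, 1], 1],
])

```text
t: 16.6
tcp_pos: [0.4865, 0.3467, 0.1128]
tcp_rot: [-0.0, 0.755, 0.656, -0.002]
ft_force: [-0.4, -1.7, -4.9]
gripper_width: 0.0571
```

Run:
```python
from h import *
st()
p,d=grab_frame('side'); crop('',p,310,140,100,100,6,'pics/z13.png')
```

```text
t 16.6 tcp [0.4865 0.3467 0.1128] x [ 0.139  0.99  -0.003] y [ 0.99  -0.139 -0.004] z [-0.004 -0.002 -1.   ]
 w 0.0571 F [-0.45 -1.72 -4.94] M [-0.51  0.23  0.32] q [-1.24  0.57  0.75  1.82 -0.47  0.94 -0.42]
```

View pics/z13.png

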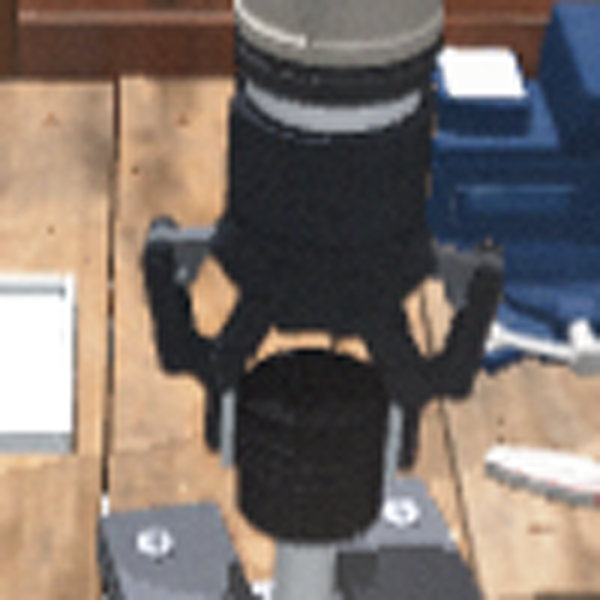

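The force of about 5 N suggests the leg has been rising with the foot to the lips. I continue with the same gentle strokes.

>>> jog_arm([
  [[0.015, 0.015, 0], [0, 0, -0.3], 1],
  [[0.015, 0.015, -0.012], [0, 0, -0.6], 1],
  [[0.015, 0.015, -0.025], [0, 0, -0.9], 1],
  [[0.015, 0.015, -0.025], [0, 0, -1], 1],
])

```text
t: 17.15
tcp_pos: [0.4885, 0.3478, 0.1152]
tcp_rot: [-0.001, 0.557, 0.83, -0.002]
ft_force: [0.1, -0.5, -4.4]
gripper_width: 0.0573
```

>>> jog_arm([
  [[0, 0, 0], [0, 0, 0.3], 1],
  [[0, 0, -0.012], [0, 0, 0.6], 1],
  [[0, 0, -0.025], [0, 0, 0.9], 1],
  [[0, 0, -0.025], [0, 0, 1], 1],
])

```text
t: 17.65
tcp_pos: [0.4873, 0.3472, 0.1169]
tcp_rot: [-0.0, 0.753, 0.658, -0.004]
ft_force: [-0.9, -1.8, -7.4]
gripper_width: 0.0571
```

Run:
```python
from h import *
st()
p,d=grab_frame('side'); crop('',p,310,140,100,100,6,'pics/z14.png')
```

```text
t 17.65 tcp [0.4873 0.3472 0.1169] x [ 0.134  0.991 -0.005] y [ 0.991 -0.134 -0.006] z [-0.007 -0.005 -1.   ]
 w 0.0571 F [-0.86 -1.77 -7.45] M [-0.37  0.09  0.13] q [-1.24  0.57  0.75  1.81 -0.46  0.95 -0.43]
```

View pics/z14.png

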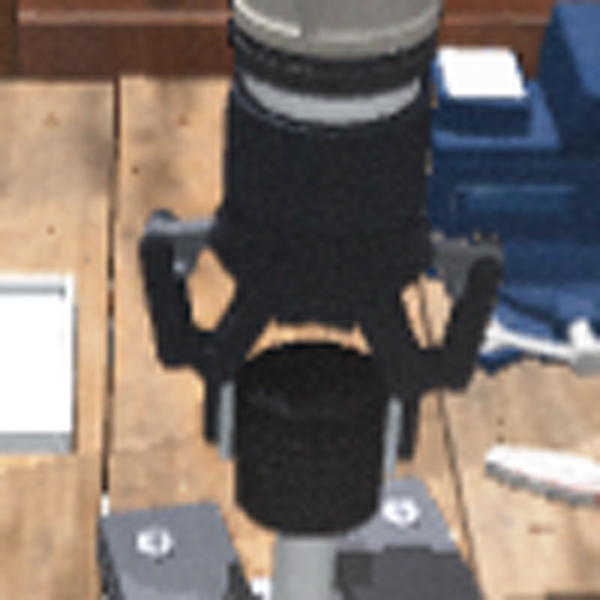

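>>> jog_arm([
  [[0.01, 0.01, 0], [0, 0, -0.3], 1],
  [[0.01, 0.01, -0.012], [0, 0, -0.6], 1],
  [[0.01, 0.01, -0.025], [0, 0, -0.9], 1],
  [[0.01, 0.01, -0.025], [0, 0, -1], 1],
])

```text
t: 18.2
tcp_pos: [0.4889, 0.3479, 0.1197]
tcp_rot: [-0.001, 0.555, 0.832, -0.004]
ft_force: [0.2, -0.4, -4.8]
gripper_width: 0.0575
```

>>> jog_arm([
  [[0, 0, 0], [0, 0, 0.3], 1],
  [[0, 0, -0.012], [0, 0, 0.6], 1],
  [[0, 0, -0.025], [0, 0, 0.9], 1],
  [[0, 0, -0.025], [0, 0, 1], 1],
])

```text
t: 18.7
tcp_pos: [0.488, 0.3471, 0.1218]
tcp_rot: [-0.0, 0.751, 0.66, -0.005]
ft_force: [-1.7, -3.2, -4.5]
gripper_width: 0.0574
```

Run:
```python
from h import *
st()
```

```text
t 18.7 tcp [0.488  0.3471 0.1218] x [ 0.129  0.992 -0.008] y [ 0.992 -0.129 -0.007] z [-0.008 -0.007 -1.   ]
 w 0.0574 F [-1.65 -3.23 -4.47] M [-0.61  0.29  0.21] q [-1.24  0.56  0.75  1.8  -0.46  0.97 -0.43]
```

>>> jog_arm([
  [[0.01, 0.005, 0], [0, 0, -0.3], 1],
  [[0.01, 0.005, -0.012], [0, 0, -0.6], 1],
  [[0.01, 0.005, -0.025], [0, 0, -0.9], 1],
  [[0.01, 0.005, -0.025], [0, 0, -1], 1],
])

```text
t: 19.2
tcp_pos: [0.489, 0.3476, 0.1243]
tcp_rot: [-0.002, 0.553, 0.833, -0.005]
ft_force: [0.2, -0.9, -5.2]
gripper_width: 0.0572
```

>>> jog_arm([
  [[0, 0, 0], [0, 0, 0.3], 1],
  [[0, 0, -0.012], [0, 0, 0.6], 1],
  [[0, 0, -0.025], [0, 0, 0.9], 1],
  [[0, 0, -0.025], [0, 0, 1], 1],
])

```text
t: 19.7
tcp_pos: [0.4887, 0.3475, 0.1269]
tcp_rot: [-0.0, 0.75, 0.662, -0.006]
ft_force: [0.0, 0.3, -1.3]
gripper_width: 0.0572
```

Run:
```python
from h import *
st()
p,d=grab_frame('side'); crop('',p,310,140,100,100,6,'pics/z15.png')
```

```text
t 19.7 tcp [0.4887 0.3475 0.1269] x [ 0.124  0.992 -0.008] y [ 0.992 -0.124 -0.008] z [-0.009 -0.007 -1.   ]
 w 0.0572 F [ 0.04  0.27 -1.33] M [ 0.01 -0.01  0.04] q [-1.24  0.56  0.75  1.8  -0.45  0.98 -0.43]
```

View pics/z15.png

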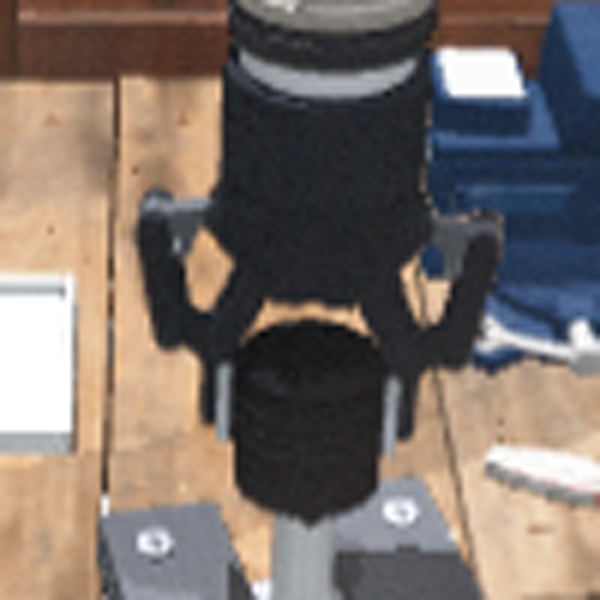

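The force has dropped to the foot's own weight (1.3 N), so it is free. Raise it straight up slowly.

>>> jog_arm([
  [[0, 0, -0.04], [0, 0, 0], 1],
  [[0, 0, -0.08], [0, 0, 0], 1],
  [[0, 0, -0.12], [0, 0, 0], 1],
  [[0, 0, -0.16], [0, 0, 0], 1],
])

```text
t: 20.25
tcp_pos: [0.4895, 0.3479, 0.1471]
tcp_rot: [-0.0, 0.75, 0.662, -0.005]
ft_force: [-0.5, -1.2, -0.2]
gripper_width: 0.0568
```

>>> jog_arm([
  [[0, 0, -0.1], [0, 0, 0], 1],
  [[0, 0, -0.3], [0, 0, 0], 1],
  [[0, 0, -0.55], [0, 0, 0], 1],
  [[0, 0, -0.6], [0, 0, 0], 1],
  [[0, 0, -0.6], [0, 0, 0], 1],
])

```text
t: 20.88
tcp_pos: [0.4899, 0.3484, 0.2192]
tcp_rot: [-0.0, 0.75, 0.662, -0.005]
ft_force: [0.2, 0.4, -2.1]
gripper_width: 0.0571
```

Run:
```python
from h import *
st()
p,d=grab_frame('side'); crop('',p,310,100,100,120,5,'pics/z16.png')
```

```text
t 20.875 tcp [0.4899 0.3484 0.2192] x [ 0.124  0.992 -0.007] y [ 0.992 -0.124 -0.007] z [-0.008 -0.006 -1.   ]
 w 0.0571 F [ 0.21  0.41 -2.09] M [ 0.02  0.04 -0.04] q [-1.29  0.46  0.82  1.71 -0.36  1.14 -0.49]
```

View pics/z16.png

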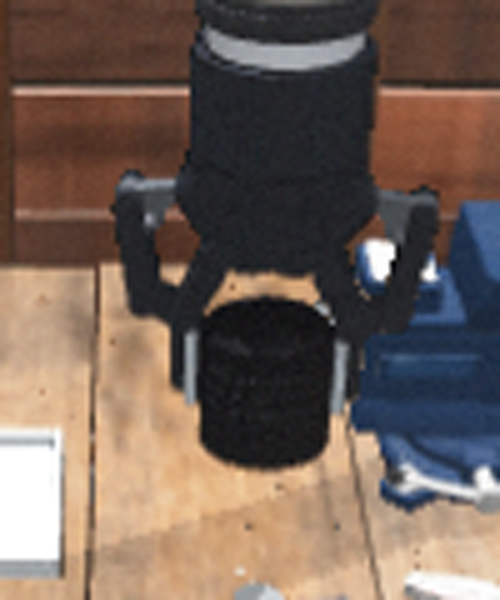

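The foot is off and held square. Carry it over the tray.

>>> jog_arm([
  [[-0.25, 0.25, 0], [0, 0, 0], 1],
  [[-0.5, 0.55, 0], [0, 0, 0], 1],
  [[-0.72, 0.77, 0], [0, 0, 0], 1],
  [[-0.72, 0.77, 0], [0, 0, 0], 1],
])

```text
t: 21.42
tcp_pos: [0.5717, 0.2463, 0.2173]
tcp_rot: [0.001, 0.752, 0.659, -0.007]
ft_force: [-0.5, -0.4, -0.6]
gripper_width: 0.0575
```

Run:
```python
from h import *
s=st(); Rt=zy([0,0,-1],RQ(s['tcp_rot']).as_matrix()[:,1]); cmd([.6525,.1535,.16],Rt)
```

```text
t 21.425 tcp [0.5717 0.2463 0.2173] x [ 0.131  0.991 -0.011] y [ 0.991 -0.131 -0.008] z [-0.009 -0.01  -1.   ]
 w 0.0575 F [-0.51 -0.41 -0.58] M [ 0.01 -0.02 -0.04] q [-1.06  0.51  0.82  1.66 -0.39  1.16 -0.28]
shift [-0.673  0.772  0.479] turn [-0.015  0.021  0.   ]
```

>>> jog_arm([
  [[-0.3, 0.3, 0], [0, 0, 0], 1],
  [[-0.55, 0.6, 0.1], [-0.01, 0.01, 0], 1],
  [[-0.67, 0.77, 0.3], [-0.015, 0.02, 0], 1],
  [[-0.67, 0.77, 0.48], [-0.015, 0.02, 0], 1],
  [[-0.67, 0.77, 0.48], [-0.015, 0.02, 0], 1],
])

```text
t: 22.05
tcp_pos: [0.6494, 0.1561, 0.1566]
tcp_rot: [-0.002, 0.751, 0.66, -0.003]
ft_force: [-0.6, 0.2, -0.7]
gripper_width: 0.0573
```

Run:
```python
from h import *
s=st(); Rt=zy([0,0,-1],RQ(s['tcp_rot']).as_matrix()[:,1]); cmd([.6525,.1535,.060],Rt)
for n in('side','top'):
    p,d=grab_frame(n); cv2.imwrite(f'pics/{n}17.png',p)
p=cv2.imread('pics/side17.png'); q=cv2.imread('pics/top17.png')
f=lambda p,x,y:cv2.resize(p[y:y+120,x:x+100],None,fx=4,fy=4,interpolation=cv2.INTER_CUBIC)
cv2.imwrite('pics/z17.png',np.hstack([f(p,260,110),f(q,290,130)]))
```

```text
t 22.05 tcp [0.6494 0.1561 0.1566] x [ 0.129  0.992 -0.002] y [ 0.992 -0.129 -0.007] z [-0.007 -0.001 -1.   ]
 w 0.0573 F [-0.59  0.22 -0.7 ] M [ 0.01  0.02 -0.01] q [-0.81  0.64  0.76  1.6  -0.48  1.1  -0.05]
shift [-0.017  0.033  0.805] turn [-0.013  0.003  0.   ]
```

View pics/z17.png

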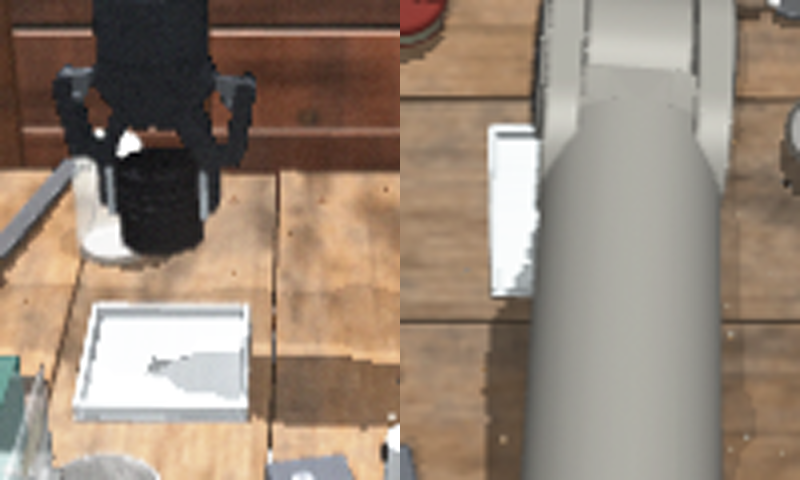

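Held upright over the tray (the foot at (160,200) will come down near the tray's centre at (165,362)). Descend.

>>> jog_arm([
  [[-0.01, 0.02, 0.25], [-0.01, 0, 0], 1],
  [[-0.017, 0.03, 0.5], [-0.013, 0, 0], 1],
  [[-0.017, 0.033, 0.75], [-0.013, 0, 0], 1],
  [[-0.017, 0.033, 0.8], [-0.013, 0, 0], 1],
  [[-0.017, 0.033, 0.8], [-0.013, 0, 0], 1],
])

```text
t: 22.78
tcp_pos: [0.6553, 0.1547, 0.0646]
tcp_rot: [0.002, 0.751, 0.661, 0.002]
ft_force: [-0.6, -0.8, -0.5]
gripper_width: 0.0573
```

Run:
```python
from h import *
s=st(); Rt=zy([0,0,-1],RQ(s['tcp_rot']).as_matrix()[:,1]); cmd([.6525,.1535,.050],Rt)
p,d=grab_frame('side'); crop('',p,265,150,80,80,7,'pics/z18.png')
```

```text
t 22.775 tcp [0.6553 0.1547 0.0646] x [0.127 0.992 0.001] y [ 0.992 -0.127  0.007] z [ 0.007 -0.    -1.   ]
 w 0.0573 F [-0.61 -0.82 -0.46] M [-0.02 -0.01  0.03] q [-0.76  0.74  0.69  1.66 -0.56  0.94  0.01]
shift [-0.013 -0.023  0.121] turn [ 0.013 -0.001  0.   ]
```

View pics/z18.png

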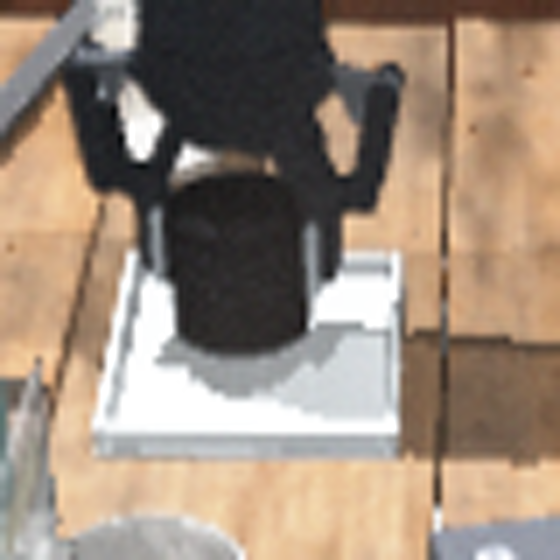

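>>> jog_arm([
  [[-0.01, -0.02, 0.07], [0.01, 0, 0], 1],
  [[-0.01, -0.02, 0.13], [0.01, 0, 0], 1],
  [[-0.01, -0.02, 0.13], [0.01, 0, 0], 1],
])

```text
t: 23.2
tcp_pos: [0.6529, 0.1536, 0.0489]
tcp_rot: [0.0, 0.751, 0.661, 0.001]
ft_force: [-0.7, 0.0, -1.6]
gripper_width: 0.0573
```

>>> jog_arm([
  [[0, 0, 0.02], [0, 0, 0], 1],
  [[0, 0, 0.02], [0, 0, 0], 1],
])

```text
t: 23.45
tcp_pos: [0.6527, 0.1535, 0.0463]
tcp_rot: [0.0, 0.751, 0.661, 0.001]
ft_force: [0.2, 0.4, -1.6]
gripper_width: 0.0574
```

>>> jog_arm([
  [[0, 0, 0.015], [0, 0, 0], 1],
  [[0, 0, 0.015], [0, 0, 0], 1],
])

```text
t: 23.7
tcp_pos: [0.6531, 0.1536, 0.0456]
tcp_rot: [0.0, 0.751, 0.661, 0.001]
ft_force: [-2.8, 1.0, 4.6]
gripper_width: 0.0575
```

Contact with the tray floor; release, then rise.

>>> jog_arm([
  [[0, 0, 0], [0, 0, 0], 0],
  [[0, 0, 0], [0, 0, 0], -1],
  [[0, 0, 0], [0, 0, 0], -1],
  [[0, 0, 0], [0, 0, 0], -1],
  [[0, 0, 0], [0, 0, 0], -1],
])

```text
t: 24.32
tcp_pos: [0.6531, 0.1536, 0.0455]
tcp_rot: [0.0, 0.751, 0.661, 0.001]
ft_force: [0.2, -0.4, 0.3]
gripper_width: 0.0849
```

>>> jog_arm([
  [[0, 0, -0.15], [0, 0, 0], -1],
  [[0, 0, -0.4], [0, 0, 0], -1],
  [[0, 0, -0.8], [0, 0, 0], -1],
  [[0, 0, -1], [0, 0, 0], -1],
  [[0, 0, -1], [0, 0, 0], -1],
])

```text
t: 24.95
tcp_pos: [0.6548, 0.1533, 0.1692]
tcp_rot: [0.001, 0.751, 0.66, 0.004]
ft_force: [-0.3, 1.2, 0.0]
gripper_width: 0.0855
```

>>> jog_arm([
  [[0.2, -0.2, -0.6], [0, 0, 0], -1],
  [[0.5, -0.8, -0.7], [0, 0, 0], -1],
  [[0.5, -1, -0.7], [0, 0, 0], -1],
  [[0.5, -1, -0.7], [0, 0, 0], -1],
])

```text
t: 25.45
tcp_pos: [0.5392, 0.2316, 0.2522]
tcp_rot: [-0.001, 0.749, 0.663, 0.003]
ft_force: [0.1, -0.2, 0.2]
gripper_width: 0.0855
```

Run:
```python
from h import *
s=st()
for n in('side','top'):
    p,d=grab_frame(n); cv2.imwrite(f'pics/{n}19.png',p)
p=cv2.imread('pics/side19.png'); crop('',p,250,130,170,150,4,'pics/z19.png')
```

```text
t 25.45 tcp [0.5392 0.2316 0.2522] x [0.121 0.993 0.006] y [ 0.993 -0.121  0.003] z [ 0.004  0.005 -1.   ]
 w 0.0855 F [ 0.07 -0.18  0.18] M [ 0.   -0.04  0.  ] q [-1.14  0.4   0.86  1.72 -0.33  1.17 -0.3 ]
```

View pics/z19.png

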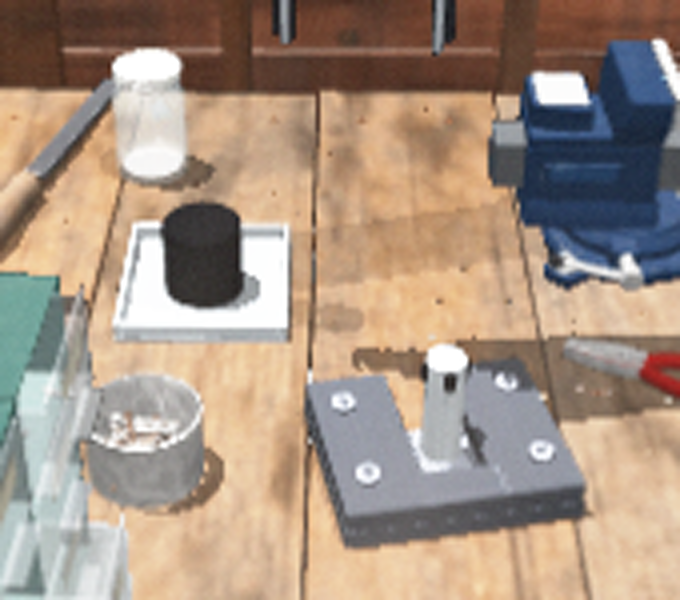

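View pics/top19.png

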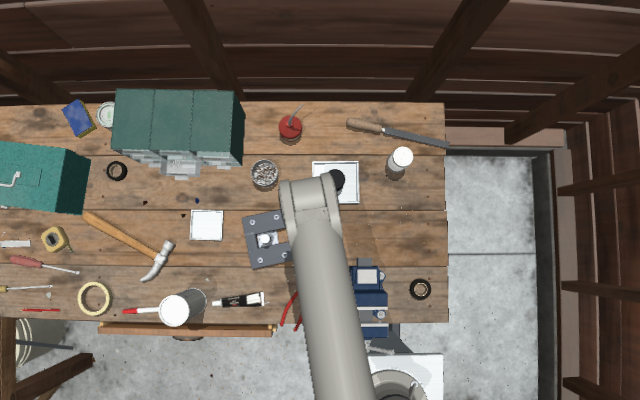

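The foot stands in the tray, seen at (203,255) in the side crop, and the leg stands in the block. I check the leg's position and height, and the foot in the tray.

Run:
```python
from h import *
p=cv2.imread('pics/side19.png'); q=cv2.imread('pics/top19.png')
a=cv2.resize(p[200:270,325:405],None,fx=5,fy=5,interpolation=cv2.INTER_CUBIC)
c=cv2.resize(q[205:275,238:318],None,fx=5,fy=5,interpolation=cv2.INTER_CUBIC)
cv2.imwrite('pics/z20.png',np.hstack([a,c]))
for P in ([.4875,.3498,.088],[.4875,.3498,.008]): print(proj('side',P),proj('top',P))
c0=np.array([.4887,.344,0]); r=np.array([c0+ux*.006+ux*(-.029)+uy*y+[0,0,.008] for y in(-.02,.02)]);print('front edge home top px',proj('top',r).tolist())
```

```text
[[360.76801558 218.93496974]] [[264.5413163  238.58437838]]
[[359.04668409 243.77062712]] [[267.47210405 238.87557011]]
front edge home top px [[275.93490726961755, 230.07335365869645], [278.6400525170221, 243.6672096793901]]
```

View pics/z20.png

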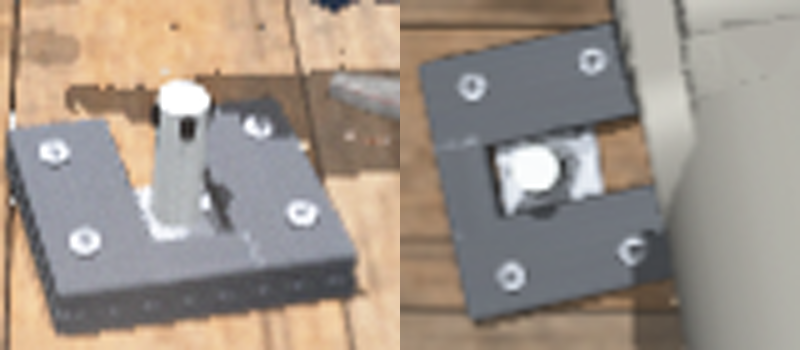

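Run:
```python
from h import *
print('foot top',onz('side',[(250+203/4-.4,130+221/4-.4)],.065))
print('foot bottom edge front',onz('side',[(250+204/4-.4,130+305/4-.4)],.005))
print('tin,jar px',proj('side',[.674,.357,.025]))
print(sign_off())
```

```text
foot top [[0.65061764 0.16011337 0.065     ]]
foot bottom edge front [[0.65058155 0.18157082 0.005     ]]
tin,jar px [[285.74837925 239.40178267]]
the job is handed in; nothing more can be done
None
```

The job is handed in at about 25.5 s of the 72 s allowed; sign-off gives no verdict, but my last checks showed nothing out of place.

I gripped the foot at 45°, stood the leg up and slid its plate home. I then let go and took the foot from above. Eight twisting strokes of about 30° with a gentle upward pull freed it. The wrist force I read at the end of each stroke was at most 7.5 N; the peaks during the strokes were not logged.

**Corrections on the way:** the leg had tipped about 6° and yawed about 5° in the grip after I rotated it upright. I measured this from both cameras and corrected it before inserting.

**Last checks:**
- **Leg:** upright, with the tube top and plate edge within about 1 px (2–3 mm) of where they should be when home.
- **Block:** it had not moved when I measured it after letting go of the leg. In the last pictures I judged it only by eye; it lies flat.
- **Foot:** released and upright in the larger tray. It is at about (0.651, 0.155), with the tray centre at about (0.652, 0.153). The two readings of the foot's y (top 0.160, front edge about 0.152) differ by 8 mm, but both are well inside the walls.
- **Tin and jar:** at the same pixels as at the start.
- **Robot:** jaws open and clear of everything.

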